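# Dark-zero the light meter and set the lens aperture

### The arm

A 7-joint arm with a two-finger parallel gripper is mounted at the origin on the work surface. World frame = base frame: x ahead of the robot, y to its left, z up, the work surface at z = 0. Lengths are in m, angles in degrees, forces in N, time in s.
With the tool pointing down it reaches from about 0.425 to 0.875 m from the base axis. Payload 4.7 kg.
Tool frame: the origin (TCP) lies midway between the tips of the shut fingers; the grasp point (between the pads) lies 19 mm behind it; y points along the fingers, x is the direction in which the jaws open and shut, and the axes are right-handed (so a half turn about y gives the same grasp; the last joint's range is limited). The gripper opens to 87 mm and grips with 3 to 60 N. Pads are 19 mm wide; open, the fingers measure 117 mm over their backs; the gripper's body (75 mm by 190 mm) begins 51 mm behind the grasp point.
Start: joints at [-75.166, 18.392, -4.016, 83.108, 1.295, 78.541, -3.26], TCP at [0.158, 0.631, 0.223] pointing down, gripper open.
Joint ranges: [-163.93, 163.93], [-17.29, 119.83], [-79.2, 71.16], [3.27, 140.29], [-89.18, 269.18], [5.43, 117.66], [-154.24, 154.24]. Speed limits (degrees/s): [147.25, 147.25, 180, 180, 180, 180, 180].

### API

Orientations are given as [roll, pitch, yaw] about the fixed x, y, z axes, in that order (R = Rz(yaw) Ry(pitch) Rx(roll)).
In Python, from cell import env gives the robot as it stands.
- The arm moves only by the tool carry_out, never from a script. Its argument "targets" is a list of rows, each a list of 2 entries, a list of its own where there are three numbers: the shift along the tool's x, y, z in mm, then the turn, a rotation vector about the tool's x, y, z in degrees. A call has 1 to 12 rows; each row shifts and turns the commanded pose from where the row before left it, along the tool's axes as they then stand; what a row does not reach is not made up. A row lasts 1/10 s, in which the tool goes at most 50 mm and 8.59 degrees, less where a joint would pass 70% of its speed; a pose out of reach is approached as far as the arm can. A call with a gripper value outside its range is refused whole. "jaw" is the opening, from 0 (shut) to 1 (fully open), set as the call begins (left out, the last holds). The fingers move at their own pace and stop on an object; "squeeze" is the grip in N (left out, the last holds). Time passes only in rows, so rows that do not move let the fingers close. It gives the time, the measured TCP pose, the force and the opening at its end, in the units of the state.
- env.get_obs(): the state, without advancing time (a new reading comes with each control period).
- env.read_camera(name): name is "scene" or "side" or "wrist"; returns the picture (480x640x3 uint8, red, green, blue); there is no depth.
- env.get_calibration(name): a dict with "fx", "fy", "cx", "cy" (pixels), "D" ([k1, k2, p1, p2, k3] as OpenCV has them; the pictures are not rectified), "R" (3x3) and "t" (3): a world point X has camera coordinates R X + t; the wrist camera has in their place "hand_eye" (4x4, takes a point from camera to tool coordinates, whose origin is the TCP and whose axes are the tool frame's). Camera axes: x right, y down, z forward; pixel columns grow to the right and rows downward; lengths in m; the calibration is good to about 2 mm. A picture is of the moment at which its call begins: read the wrist's pose just before it. get_calibration takes no time and is no camera call.
- env.sign_off(): hands the job in, once; it reports no verdict.
Trained networks look in the newest picture that a camera, given by its name, has taken for a name from the list of things; names that differ only in an ending like _2 or _b are one class to them, and where a whole thing is asked for, a point or a joint stands for the part that bears it (a point fixed in the world has none). Each returns a list of dicts, best first, with "p" (0 to 1); they miss things now and then, are a little off and sometimes report something else, mostly with a low value. They report only what shows in the picture. A call takes as long as a camera call.
- env.outline_of(camera, label): "mask" (480x640 bool, what is visible of it) and "xy" ([column, row] in pixels, amid what is visible of it).
The state is a dict: "time_s": time; "qpos": joint angles; "joint_velocities": joint speeds; "effort": joint torques, N m; "tool_pos": TCP position; "tool_rot": TCP orientation; "force": force on the tool from outside, world axes, zero at the start; "wrist_torque": the same for the moment, N m; "grip_width": finger opening in m.
Only numpy, scipy, OpenCV 4.12 (cv2) and the standard library are available. Lean on these libraries where they do the work, as an engineer would, in place of code of your own. Each camera call takes 0.05 s, during which the arm holds its last target.

### The job

Get the camera's lens ready for a light test. With the cap still on the lens, first turn the light meter's bezel until its red zero mark lines up with the needle; then take the cap off and lay it in the blue tray, open side down; then turn the slim aperture ring until its orange mark meets the white index line, without touching the fixed rings above and below it. All the square filters on the bench go flat into the tray too, none on top of another or of the cap, at any time you like; leave the zero and the aperture set and the other things on the bench where they are.

Things in the scene. Friction and masses are not known exactly. Their poses are not given: they have to be found in the camera images.
- lens_axis (a point): on the vertical axis of the lens, at mid-height of the aperture ring (102 mm above the bench). A black box camera (100 x 100 x 58 mm, blue sides, bolted down) carries the lens upright on top: an aluminium flange up to 62 mm, a fixed lower ring (dia 51 mm) from 62 to 96 mm, the slim grey aperture ring with black ribs and one orange mark (dia 64 mm, standing 6.5 mm proud of its neighbours all round) from 96 to 108 mm, and a fixed front ring (dia 51 mm) from 108 to 130 mm
- aperture (a joint): angle of the aperture ring (rad), growing counter-clockwise seen from above; 0 when its orange mark stands exactly at the white index line of the front ring; stops at -1.9 and 1.2. It turns with a light drag (0.06 N m) and stays where it is left
- lens_top (a point): centre of the lens's front face, on the axis, 130 mm above the bench
- cap_center (a point): centre of the dark slip-on lens cap (dia 62 mm, 14 mm high, about 30 g, hollow below), half-way up; z up along its axis. At the start it covers the front ring loosely (2 mm of play all round), its foot at 121 mm and its top at 135 mm; lift it straight up by its rim
- cap: the lens cap; origin at the centre of its open underside
- bezel_axis (a point): on the vertical axis of the meter's bezel, at its mid-height (45 mm above the bench). The analogue light meter is a grey box 105 x 90 x 30 mm, bolted down, with a round bezel on a neck (dia 52 mm) on top; the black ribbed bezel (dia 62 mm, from 38 to 52 mm above the bench) carries the white dial and a red zero mark, and turns as one with them
- bezel (a joint): angle of the bezel (rad), growing counter-clockwise seen from above, in the same sense and from the same zero as needle; stops at -2.4 and 2.0. It turns with a light drag (0.05 N m) and stays where it is left
- needle (a joint): angle of the black needle (rad), counter-clockwise seen from above; the needle stays still by itself and the bezel does not carry it round. The meter reads zero when bezel equals needle
- zero_mark (a point): the red zero mark on top of the bezel's rim, 28 mm from the bezel's axis
- needle_tip (a point): point on the line of the needle, extended to 28 mm from the bezel's axis: where the red mark belongs
- tray_floor (a point): centre of the inner floor of the blue open tray (inside 310 mm along its x, 190 mm along its y; walls 5 mm thick, floor 5 mm and rim 22 mm above the bench; fixed to the bench, lined with a dark grey mat)
- filter0_center (a point): centre of the filter with amber glass: a flat square aluminium frame 44 x 44 x 12 mm, about 40 g, with a round pane; half-way up (6 mm above its foot); x and y along its sides, z up. May be absent
- filter1_center (a point): centre of the filter with green glass: a flat square aluminium frame 44 x 44 x 12 mm, about 40 g, with a round pane; half-way up (6 mm above its foot); x and y along its sides, z up. May be absent
- filter2_center (a point): centre of the filter with dark red glass: a flat square aluminium frame 44 x 44 x 12 mm, about 40 g, with a round pane; half-way up (6 mm above its foot); x and y along its sides, z up. May be absent
- filter3_center (a point): centre of the filter with grey-blue glass: a flat square aluminium frame 44 x 44 x 12 mm, about 40 g, with a round pane; half-way up (6 mm above its foot); x and y along its sides, z up. May be absent
- filter4_center (a point): centre of the filter with violet glass: a flat square aluminium frame 44 x 44 x 12 mm, about 40 g, with a round pane; half-way up (6 mm above its foot); x and y along its sides, z up. May be absent
- bracket: olive-green U-shaped bracket, 130 x 85 x 12 mm, lying at the back; to be left alone. Origin at the middle of its underside
- tape_roll: roll of tape, dia 90 mm, 25 mm high; to be left alone. Origin at the middle of its underside
- hex_key: L-shaped hex key, 90 x 33 x 6 mm; to be left alone. Origin at the middle of its underside
- spare_lens: black spare lens with a red band, dia 60 mm, 55 mm high; to be left alone. Origin at the middle of its underside
- cleaner: white bottle with a blue cap, dia 40 mm, 100 mm high; to be left alone. Origin at the middle of its underside
- eyepiece: short black eyepiece, dia 34 mm, 30 mm high; to be left alone. Origin at the middle of its underside
- lens_front: the fixed front ring of the lens, origin on the axis at its lower edge (108 mm up); not to be touched
- lens_lower: the fixed lower ring of the lens, origin on the axis at its lower edge (62 mm up); not to be touched

How it is judged:
By the outcome, as a careful person would: the job done as asked, in the order asked, and still so for the second after the job is handed in, with the robot touching nothing.
Of filter0, filter1, filter2, filter3, filter4 only 3 to 5 are there at a start; the rules pass over those that are not, and their reading is None.
At some moment in a run one of filter0, filter1, filter2, filter3, filter4 may be knocked a few centimetres aside while the robot is not near it.
It also fails if it takes over 210 s, if anything falls off the work surface, if the arm or the gripper's body presses on something with over 40 N, if the wrist force passes 120 N, or if a joint passes its speed limit or range.

## Working session

There is one attempt and no reset: what is moved stays moved. The work goes in short steps, Python scripts to look and compute and a tool call to move; the robot and the scene stay as the last step left them, time stands still between calls to the robot, and variables do not carry over. Pictures are saved under pics/ and viewed, and the job is handed in when it is done.

Besides the shell and the picture viewer there is one more tool, called after "Emit:" as a command line: name --argument value ..., lists and objects as JSON in quotes. carry_out: Moves the arm, as the interface text tells. Its arguments: {"type":"object","properties":{"targets":{"type":"array","items":{"type":"array"}},"jaw":{"type":"number"},"squeeze":{"type":"number"}},"required":["targets"]}

```bash
ls; mkdir -p pics
python3 - <<'E'
from cell import env
import cv2
o=env.get_obs();print({k:(v if not hasattr(v,'tolist') else v.tolist()) for k,v in o.items()})
for n in ["scene","side","wrist"]:
    im=env.read_camera(n);cv2.imwrite(f"pics/{n}0.png",im[:,:,::-1])
    print(n,env.get_calibration(n))
E
```

```text
pics
{'time_s': 0.0, 'qpos': [-75.16598020962357, 18.437446704177084, -4.016459938092692, 83.17588044870502, 1.2951459173419142, 78.54042594135122, -3.2583404279493924], 'joint_velocities': [-0.11370950576095416, -0.07722191229283767, 0.06544439454563705, -0.036799447284623046, -0.07205497364745352, -0.002796401750954552, -0.041458494469310804], 'effort': [9.406781146026333e-05, -49.13084864616394, -0.40386331267654896, -31.251851320266724, -0.06395121803507209, 0.04433140391483903, 0.00019066721961280564], 'tool_pos': [0.15744220334189685, 0.6300671588863718, 0.22147134959219333], 'tool_rot': [-90.0056627223265, 0.10849657443367114, 75.97831582138782], 'force': [-0.6844889125666994, -0.9579355525843419, 0.3728571307574866], 'wrist_torque': [0.04645512783236416, 0.03488264621535219, 0.008438562544013428], 'grip_width': 0.08696944637960936}
scene {'fx': 586.2942531992835, 'fy': 586.2942531992835, 'cx': 306.3958632736135, 'cy': 243.92432320438206, 'D': array([-0.0888558,  0.       ,  0.       ,  0.       ,  0.       ]), 'R': array([[-0.88723263,  0.46129776,  0.0047579 ],
       [ 0.37
[... 365 characters left out ...]
067462],
       [-0.5229783 ,  0.5114364 , -0.6818552 ],
       [ 0.47723883, -0.4871176 , -0.73140929]]), 't': array([0.47023845, 0.3515108 , 0.7672815 ])}
wrist {'fx': 347.18263327324087, 'fy': 347.18263327324087, 'cx': 323.09334237748357, 'cy': 238.15307780024781, 'D': array([-0.01133456,  0.        ,  0.        ,  0.        ,  0.        ]), 'hand_eye': array([[ 9.99999294e-01,  1.13588443e-03, -3.47907196e-04,
         3.01556324e-04],
       [ 6.18790283e-04, -2.48049664e-01,  9.68747119e-01,
        -1.62101144e-01],
       [ 1.01408651e-03, -9.68746651e-01, -2.48050192e-01,
         6.75302618e-02],
       [ 0.00000000e+00,  0.00000000e+00,  0.00000000e+00,
         1.00000000e+00]])}
```

View pics/scene0.png

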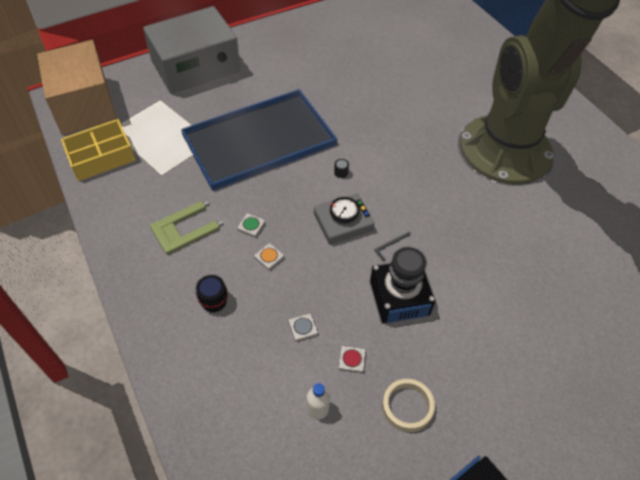

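View pics/side0.png

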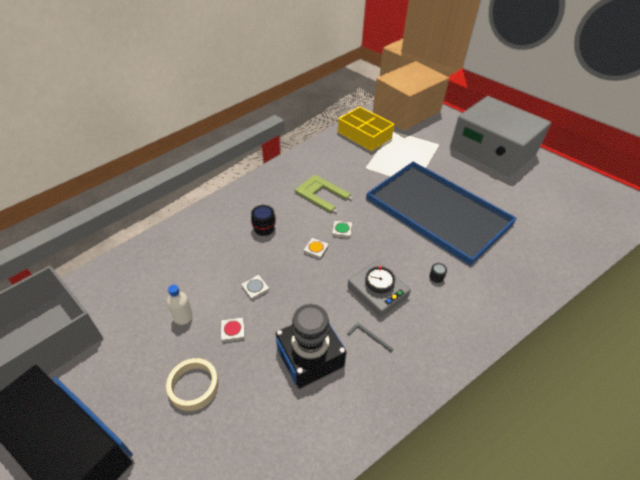

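View pics/wrist0.png

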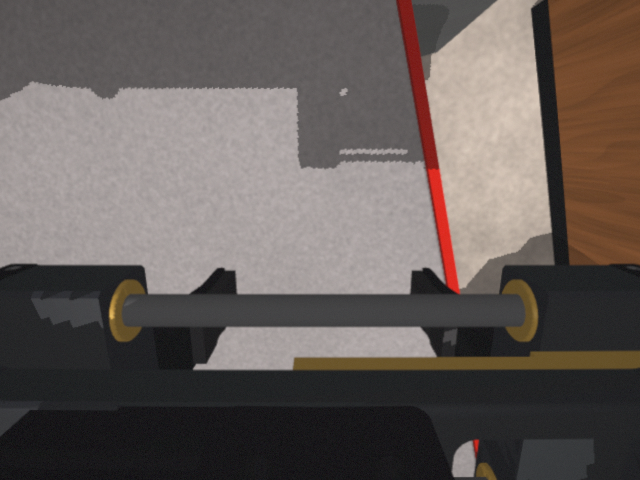

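```bash
cat > h.py <<'E'
from cell import env
import numpy as np, cv2
from scipy.spatial.transform import Rotation as Ro
from scipy.optimize import least_squares
def toolT():
    o=env.get_obs();T=np.eye(4);T[:3,:3]=Ro.from_euler('xyz',o['tool_rot'],degrees=True).as_matrix();T[:3,3]=o['tool_pos'];return T
def cam(n,T=None):
    c=env.get_calibration(n);K=np.array([[c['fx'],0,c['cx']],[0,c['fy'],c['cy']],[0,0,1]])
    if n=='wrist':
        W=(toolT() if T is None else T)@c['hand_eye'];R=W[:3,:3].T;t=-R@W[:3,3]
    else: R,t=np.array(c['R']),np.array(c['t'])
    return K,np.array(c['D']),R,t
def proj(C,X):
    K,D,R,t=C;return cv2.projectPoints(np.atleast_2d(X).astype(float),cv2.Rodrigues(R)[0],t,K,D)[0][:,0]
def ray(C,p):
    K,D,R,t=C;u=cv2.undistortPoints(np.array(p,float).reshape(-1,1,2),K,D)[:,0]
    d=np.c_[u,np.ones(len(u))]@R;return -R.T@t,d/np.linalg.norm(d,axis=1,keepdims=True)
def atz(C,p,z):
    o,d=ray(C,p);return o+d*((z-o[2])/d[:,2])[:,None]
def tri(Cs,ps):
    A=np.zeros((3,3));b=np.zeros(3)
    for C,p in zip(Cs,ps):
        o,d=ray(C,p);M=np.eye(3)-np.outer(d[0],d[0]);A+=M;b+=M@o
    X=np.linalg.solve(A,b);return X,[np.round(proj(C,X)[0]-np.array(p),1).tolist() for C,p in zip(Cs,ps)]
def shot(n,name):
    T=toolT();im=env.read_camera(n);cv2.imwrite(f"pics/{name}.png",im[:,:,::-1]);return im,cam(n,T)
E
python3 - <<'E'
from h import *
env.read_camera('scene');env.read_camera('side')
S=cam('scene');D=cam('side')
print("t0",env.get_obs()['time_s'])
for l in ["filter0_center","filter1_center","filter2_center","filter3_center","filter4_center","cap","bezel","aperture","tray_floor","lens_front","lens_lower","tape_roll","hex_key","cleaner","eyepiece","spare_lens","bracket"]:
    a=env.outline_of('scene',l);b=env.outline_of('side',l)
    print(l,[(round(x['p'],2),np.round(x['xy']).tolist(),int(x['mask'].sum())) for x in a[:3]],[(round(x['p'],2),np.round(x['xy']).tolist()) for x in b[:3]])
    if a and b: 
        X,e=tri([S,D],[a[0]['xy'],b[0]['xy']]);print('   ',np.round(X*1000).tolist(),e)
print(env.get_obs()['time_s'])
E
```

```text
t0 0.25
filter0_center [(0.86, [270.0, 256.0], 466)] [(0.84, [318.0, 248.0])]
    [636.0, 22.0, 6.0] [[-0.0, -0.1], [-0.1, 0.1]]
filter1_center [(0.58, [253.0, 226.0], 398), (0.53, [341.0, 168.0], 245)] []
filter2_center [(0.97, [353.0, 359.0], 592), (0.59, [389.0, 244.0], 186)] [(0.57, [230.0, 331.0]), (0.54, [318.0, 187.0])]
    [601.0, 304.0, 11.0] [[1.1, 1.9], [1.3, -1.6]]
filter3_center [(0.67, [302.0, 327.0], 564)] [(0.61, [311.0, 321.0])]
    [600.0, 88.0, -212.0] [[-1.9, -4.1], [-2.6, 3.1]]
filter4_center [(0.33, [409.0, 262.0], 917)] []
cap [(0.88, [410.0, 261.0], 947), (0.33, [259.0, 140.0], 9012), (0.18, [303.0, 327.0], 547)] [(0.59, [310.0, 318.0]), (0.39, [442.0, 209.0]), (0.24, [309.0, 338.0])]
    [451.0, 229.0, 134.0] [[0.1, 0.1], [0.1, -0.1]]
bezel [(0.58, [345.0, 210.0], 631)] [(0.61, [380.0, 276.0])]
    [460.0, 16.0, 51.0] [[-0.4, -1.1], [-0.7, 0.9]]
aperture [(0.78, [400.0, 281.0], 254), (0.42, [342.0, 214.0], 2001)] [(0.8, [309.0, 341.0])]
    [454.0, 225.0, 56.0] [[1.0, 1.7], [1.2, -1.6]]
tray_floor [(0.86, [259.0, 138.0], 9257)] [(0.57, [443.0, 209.0])]
    [5
[... 308 characters left out ...]
0.72, [393.0, 242.0], 196)] [(0.76, [373.0, 338.0])]
    [391.0, 109.0, 1.0] [[0.4, 0.8], [0.5, -0.7]]
cleaner [(0.58, [318.0, 401.0], 632)] [(0.61, [180.0, 306.0])]
    [699.0, 351.0, 37.0] [[0.1, 0.2], [0.2, -0.2]]
eyepiece [(0.62, [341.0, 168.0], 255), (0.31, [258.0, 138.0], 9194)] [(0.86, [436.0, 275.0]), (0.27, [381.0, 279.0])]
    [392.0, -109.0, 15.0] [[0.8, 2.3], [1.5, -2.0]]
spare_lens [(0.61, [210.0, 295.0], 981), (0.33, [175.0, 230.0], 1383)] [(0.98, [261.0, 222.0]), (0.31, [316.0, 247.0])]
    [783.0, 68.0, 23.0] [[0.8, 1.9], [1.0, -1.3]]
bracket [(0.78, [176.0, 230.0], 1579)] [(0.96, [319.0, 190.0]), (0.4, [438.0, 274.0])]
    [785.0, -132.0, -1.0] [[0.0, 0.1], [0.1, -0.1]]
1.95
```

```bash
cat >> h.py <<'E'
def plan(pos,yaw,n,start=None):
    "rows from current measured pose (mm, tool down) to pos, yaw over n rows"
    T=toolT() if start is None else None
    if start is None:
        p0=T[:3,3]*1000; y0=np.degrees(np.arctan2(T[1,0],T[0,0]))
    else: p0=np.array(start[0],float);y0=start[1]
    pos=np.array(pos,float);dy=(yaw-y0+180)%360-180
    if abs(dy)/n>8.55 or np.linalg.norm(pos-p0)/n>49: print("TOO FAST",dy/n,np.linalg.norm(pos-p0)/n)
    p=p0.copy();y=y0;rows=[]
    for i in range(n):
        d=p0+(pos-p0)*(i+1)/n-p;a=np.radians(y)
        s=[round(float(v),1) for v in (d[0]*np.cos(a)+d[1]*np.sin(a),-d[2],-d[0]*np.sin(a)+d[1]*np.cos(a))]
        w=round(float(y0+dy*(i+1)/n-y),1)
        p=p+np.array([s[0]*np.cos(a)-s[2]*np.sin(a),s[0]*np.sin(a)+s[2]*np.cos(a),-s[1]]);y+=w
        rows.append([s,[0,-w if w else 0,0]])
    print(str(rows).replace(' ',''));return (p,y)
E
python3 - <<'E'
from h import *
plan([455,0,300],0,16)
E
```

```text
[[[-33.7,-4.8,-27.6],[0,4.7,0]],[[-31.4,-4.9,-30.2],[0,4.8,0]],[[-28.7,-4.8,-32.8],[0,4.7,0]],[[-25.9,-4.9,-35.0],[0,4.8,0]],[[-23.0,-4.8,-37.1],[0,4.7,0]],[[-19.8,-4.8,-38.8],[0,4.8,0]],[[-16.4,-4.9,-40.4],[0,4.7,0]],[[-13.2,-4.8,-41.5],[0,4.8,0]],[[-9.6,-4.8,-42.5],[0,4.7,0]],[[-6.0,-4.9,-43.2],[0,4.8,0]],[[-2.5,-4.8,-43.5],[0,4.7,0]],[[1.1,-4.9,-43.6],[0,4.8,0]],[[4.8,-4.8,-43.3],[0,4.7,0]],[[8.3,-4.8,-42.8],[0,4.8,0]],[[11.8,-4.9,-41.9],[0,4.7,0]],[[15.3,-4.8,-40.8],[0,4.8,0]]]
```

Emit:
carry_out --targets '[[[-34, -5, -28], [0, 5, 0]], [[-31, -5, -30], [0, 5, 0]], [[-29, -5, -33], [0, 5, 0]], [[-26, -5, -35], [0, 5, 0]], [[-23, -5, -37], [0, 5, 0]], [[-20, -5, -39], [0, 5, 0]], [[-16, -5, -40], [0, 5, 0]], [[-13, -5, -42], [0, 5, 0]]]'

```text
time_s: 2.75
tool_pos: [0.3024, 0.3111, 0.263]
tool_rot: [-90.0, -0.1, 35.8]
force: [1.2, 0.1, 0.5]
grip_width: 0.087
```

Emit:
carry_out --targets '[[[-10, -5, -42], [0, 5, 0]], [[-6, -5, -43], [0, 5, 0]], [[-2, -5, -43], [0, 5, 0]], [[1, -5, -43], [0, 5, 0]], [[5, -5, -43], [0, 4, 0]], [[8, -5, -43], [0, 4, 0]], [[12, -5, -42], [0, 4, 0]], [[15, -5, -41], [0, 4, 0]], [[0, 0, 0], [0, 0, 0]]]'

```text
time_s: 3.65
tool_pos: [0.4395, -0.0129, 0.3037]
tool_rot: [-90.1, -0.2, -0.7]
force: [-1.0, -0.0, -0.3]
grip_width: 0.0869
```

Run:
```python
from h import *
im,C=shot('wrist','w1')
T=toolT();print(np.round(T,3))
for l in ["bezel","zero_mark","needle","filter1_center"]:
    print(l,[(round(x['p'],2),np.round(x['xy'],1).tolist(),int(x['mask'].sum()),np.round(atz(C,x['xy'],.045)[0]*1000).tolist()) for x in env.outline_of('wrist',l)[:3]])
```

```text
[[ 1.     0.001  0.007  0.438]
 [-0.007  0.001  1.    -0.009]
 [ 0.001 -1.     0.001  0.303]
 [ 0.     0.     0.     1.   ]]
bezel [(0.75, [331.0, 183.8], 2149, [450.0, 14.0, 45.0])]
zero_mark [(0.86, [339.9, 182.3], 2127, [461.0, 16.0, 45.0]), (0.31, [466.6, 238.2], 1186, [620.0, -56.0, 45.0])]
needle [(0.52, [338.2, 183.8], 13, [459.0, 14.0, 45.0])]
filter1_center [(0.69, [467.1, 238.3], 1145, [621.0, -56.0, 45.0])]
```

View pics/w1.png

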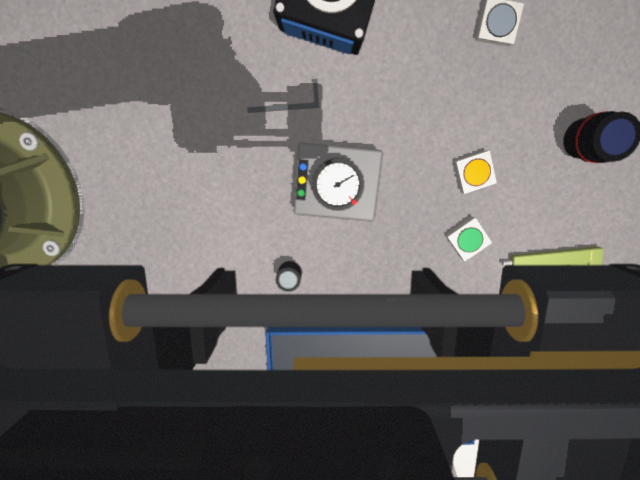

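Emit:
carry_out --targets '[[[7, 40, 8], [0, 0, 0]], [[7, 46, 8], [0, 0, 0]], [[7, 46, 8], [0, 0, 0]], [[0, 0, 0], [0, 0, 0]], [[0, 0, 0], [0, 0, 0]]]'

```text
time_s: 4.4
tool_pos: [0.4582, 0.0182, 0.1707]
tool_rot: [-90.1, 0.1, 0.1]
force: [0.5, 0.5, 1.2]
grip_width: 0.0866
```

Run:
```python
from h import *
im,C=shot('wrist','w2')
T=toolT();print(np.round(T[:3,3],4))
for l in ["bezel","zero_mark","needle"]:
    for x in env.outline_of('wrist',l)[:2]:
        m=x['mask'].astype(np.uint8);cs=max(cv2.findContours(m,0,1)[0],key=len)
        print(l,round(x['p'],2),np.round(x['xy'],1),m.sum(),cv2.minAreaRect(cs),np.round(atz(C,cv2.minEnclosingCircle(cs)[0],.052)[0]*1000,1),cv2.fitEllipse(cs) if len(cs)>5 else '')
b=proj(C,T[:3,3]+[0,0,-.1]);print(b)
cv2.imwrite('pics/w2z.png',cv2.resize(im[150:300,220:420,::-1],(800,600),interpolation=3))
```

```text
[0.4595 0.0179 0.1721]
bezel 0.89 [319.2 234.8] 4212 ((323.70001220703125, 236.10000610351562), (73.79023742675781, 72.89581298828125), 26.56505012512207) [458.   15.1  52. ] ((323.4087829589844, 236.42855834960938), (72.56771850585938, 73.82777404785156), 80.22100067138672)
zero_mark 0.68 [324.6 235.2] 4283 ((323.0, 236.0), (74.0, 74.0), 90.0) [458.3  15.2  52. ] ((323.2472229003906, 236.33670043945312), (73.2556381225586, 74.07340240478516), 88.19498443603516)
needle 0.66 [514.5 211.8] 2454 ((512.5769653320312, 216.38461303710938), (48.4406852722168, 53.539703369140625), 78.69007110595703) [614.5  33.1  52. ] ((512.6050415039062, 216.2488250732422), (52.6782341003418, 60.53822326660156), 63.628379821777344)
needle 0.48 [326.7 236.2] 140 ((331.91094970703125, 233.90411376953125), (8.027776718139648, 33.0214729309082), 65.55604553222656) [465.1  18.2  52. ] ((329.8177490234375, 233.9412384033203), (7.068263053894043, 31.179880142211914), 60.25663757324219)
[[324.84405872 239.39680325]]
```

View pics/w2z.png

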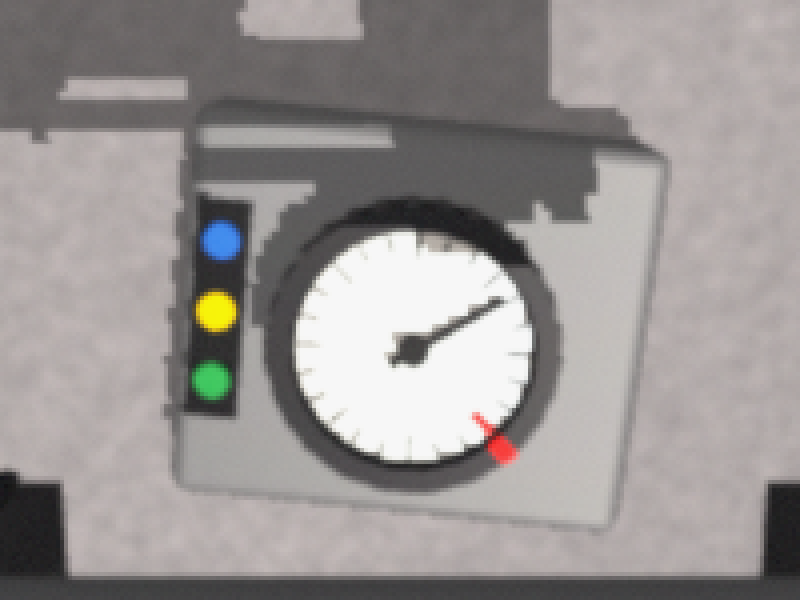

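```bash
cat >> h.py <<'E'
def dial(im,C,c,r=34):
    """c: world xy (m) of axis. returns needle angle, mark angle deg, at z .052/.05"""
    c=np.array(c);x=c[0]+np.linspace(-.036,.036,361);y=c[1]+np.linspace(.036,-.036,361)
    X,Y=np.meshgrid(x,y);P=np.c_[X.ravel(),Y.ravel(),np.full(X.size,.052)]
    uv=proj(C,P).astype(np.float32).reshape(361,361,2)
    rect=cv2.remap(im,uv[...,0],uv[...,1],cv2.INTER_CUBIC)
    return rect,X-c[0],Y-c[1]
E
python3 - <<'E'
from h import *
im,C=shot('wrist','w3')
S=cam('scene');D=cam('side')
x=env.outline_of('wrist','bezel')[0]
cw=cv2.minEnclosingCircle(max(cv2.findContours(x['mask'].astype(np.uint8),0,1)[0],key=len))[0]
env.read_camera('side');xs=env.outline_of('side','bezel')
if xs: print(tri([C,D],[cw,xs[0]['xy']]),xs[0]['p'])
c=atz(C,cw,.052)[0][:2];print(c)
rect,X,Y=dial(im,C,c)
r=np.hypot(X,Y)*1000;h=rect.astype(int)
red=(h[...,0]>150)&(h[...,1]<110)&(h[...,2]<110)&(r<34)
print('red',red.sum(),np.degrees(np.arctan2(Y[red].mean(),X[red].mean())),r[red].min(),r[red].max())
dark=(h.max(2)<110)&(r<17);xx,yy=X[dark]*1000,Y[dark]*1000
print('dark',dark.sum(),xx.mean(),yy.mean())
far=dark&(r>5);print('tip part',np.degrees(np.arctan2(Y[far].mean(),X[far].mean())))
v=cv2.fitLine(np.c_[xx,yy].astype(np.float32),cv2.DIST_L2,0,.01,.01).ravel();print('line',v,np.degrees(np.arctan2(v[1],v[0])))
cv2.imwrite('pics/d3.png',cv2.resize(rect[...,::-1],None,fx=1.6,fy=1.6))
print(toolT()[:3,3])
E
```

```text
(array([0.45903032, 0.01456178, 0.04506364]), [[0.8, -0.8], [0.5, -0.0]]) 0.98
[0.45836814 0.01556596]
red 781 -50.730211493434545 20.02498439450077 31.734523787194277
dark 1203 2.335827098919368 0.9486284289276808
tip part 28.046482919136185
line [0.86235344 0.50630677 2.335827   0.9486284 ] 30.418133
[0.45932094 0.01742365 0.17158949]
```

View pics/d3.png

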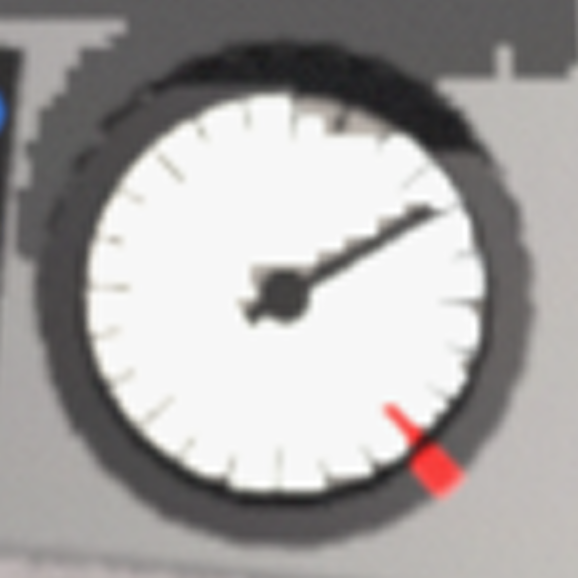

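Run:
```python
from h import *
e=plan([458.3,15,120],45,6)
e=plan([458.3,15,36],45,4,start=e);print(e)
```

```text
[[[-0.2,8.6,-0.4],[0,-7.5,0]],[[-0.2,8.6,-0.4],[0,-7.5,0]],[[-0.3,8.6,-0.3],[0,-7.5,0]],[[-0.3,8.6,-0.3],[0,-7.5,0]],[[-0.3,8.6,-0.3],[0,-7.5,0]],[[-0.4,8.6,-0.2],[0,-7.5,0]]]
[[[-0.0,21.0,-0.0],[0,0,0]],[[-0.0,21.0,-0.0],[0,0,0]],[[-0.0,21.0,-0.0],[0,0,0]],[[-0.0,21.0,-0.0],[0,0,0]]]
(array([458.29337819,  15.03027028,  35.9894865 ]), np.float64(44.96191487160073))
```

Emit:
carry_out --targets '[[[-0.5, 9, 0], [0, -7.5, 0]], [[0, 9, -0.5], [0, -7.5, 0]], [[-0.5, 9, 0], [0, -7.5, 0]], [[0, 9, -0.5], [0, -7.5, 0]], [[-0.5, 9, -0.5], [0, -7.5, 0]], [[-0.5, 9, 0], [0, -7.5, 0]], [[0, 20, 0], [0, 0, 0]], [[0, 20, 0], [0, 0, 0]], [[0, 20, 0], [0, 0, 0]], [[0, 20, 0], [0, 0, 0]], [[0, 0, 0], [0, 0, 0]]]'

```text
time_s: 5.9
tool_pos: [0.4555, 0.015, 0.0348]
tool_rot: [-89.9, 0.2, 45.0]
force: [0.1, -0.6, -0.5]
grip_width: 0.0872
```

Run:
```python
from h import *
for i in range(3):
    o=env.get_obs();print(np.round(o['tool_pos'],4),np.round(o['tool_rot'],2),np.round(o['force'],1))
im,C=shot('side','s1');cv2.imwrite('pics/s1z.png',cv2.resize(im[210:330,300:460,::-1],(800,600)))
```

```text
[0.4555 0.015  0.0348] [-89.89   0.23  44.97] [ 0.1 -0.6 -0.5]
[0.4555 0.015  0.0348] [-89.89   0.23  44.97] [ 0.1 -0.6 -0.5]
[0.4555 0.015  0.0348] [-89.89   0.23  44.97] [ 0.1 -0.6 -0.5]
```

View pics/s1z.png

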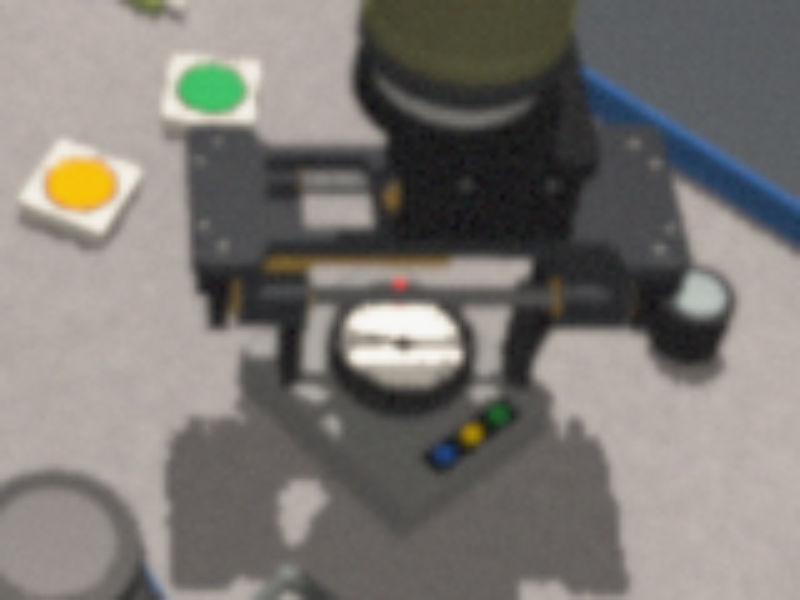

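Emit:
carry_out --targets '[[[1, -1, -1], [0, 0, 0]], [[0, 0, 0], [0, 0, 0]], [[0, 0, 0], [0, 0, 0]], [[0, 0, 0], [0, 0, 0]], [[0, 0, 0], [0, 0, 0]], [[0, 0, 0], [0, 0, 0]]]' --jaw 0 --squeeze 12

```text
time_s: 6.55
tool_pos: [0.4579, 0.0139, 0.038]
tool_rot: [-90.0, 0.2, 45.0]
force: [-4.1, -3.8, 7.0]
grip_width: 0.0617
```

Emit:
carry_out --targets '[[[0, 0, 0], [0, -8, 0]], [[0, 0, 0], [0, -8, 0]], [[0, 0, 0], [0, -8, 0]], [[0, 0, 0], [0, -8, 0]], [[0, 0, 0], [0, -8, 0]], [[0, 0, 0], [0, -8, 0]], [[0, 0, 0], [0, -8, 0]], [[0, 0, 0], [0, -8, 0]], [[0, 0, 0], [0, -8, 0]], [[0, 0, 0], [0, -8, 0]], [[0, 0, 0], [0, 0, 0]], [[0, 0, 0], [0, 0, 0]]]'

```text
time_s: 7.75
tool_pos: [0.4579, 0.0136, 0.038]
tool_rot: [-89.8, 0.0, 125.0]
force: [-4.6, -4.3, 6.7]
grip_width: 0.0612
```

Emit:
carry_out --targets '[[[0, 0, 0], [0, 0, 0]], [[0, 0, 0], [0, 0, 0]], [[0, 0, 0], [0, 0, 0]], [[0, 0, 0], [0, 0, 0]], [[0, -30, 0], [0, 0, 0]], [[0, -50, 0], [0, 0, 0]], [[0, -40, 0], [0, 0, 0]], [[0, 0, 0], [0, 0, 0]], [[0, 0, 0], [0, 0, 0]]]' --jaw 1

```text
time_s: 8.65
tool_pos: [0.4596, 0.0157, 0.1585]
tool_rot: [-90.2, 0.0, 125.0]
force: [-0.0, -0.8, -0.1]
grip_width: 0.0869
```

```bash
cat >> h.py <<'E'
def bez(name):
    im,C=shot('wrist',name)
    x=env.outline_of('wrist','bezel')[0]
    cw=cv2.minEnclosingCircle(max(cv2.findContours(x['mask'].astype(np.uint8),0,1)[0],key=len))[0]
    c=atz(C,cw,.052)[0][:2];print('axis',c,x['p'])
    rect,X,Y=dial(im,C,c);r=np.hypot(X,Y)*1000;h=rect.astype(int)
    red=(h[...,0]>120)&(h[...,1]<.6*h[...,0])&(h[...,2]<.6*h[...,0])&(r<34)
    for a,b in((0,34),(25,34)):
        q=red&(r>a)&(r<b);print('red',q.sum(),np.degrees(np.arctan2(Y[q].mean(),X[q].mean())))
    dark=(h.max(2)<110)&(r<15);far=dark&(r>6)&(red==0)
    print('tip',far.sum(),np.degrees(np.arctan2(Y[far].mean(),X[far].mean())))
    cv2.imwrite(f'pics/{name}d.png',cv2.resize(rect[...,::-1],None,fx=1.6,fy=1.6))
E
python3 - <<'E'
from h import *
bez('w4')
E
```

```text
axis [0.4562311  0.01318994] 0.92
red 601 31.795818911989358
red 486 31.791607961363464
tip 473 29.39957901987215
```

View pics/w4d.png

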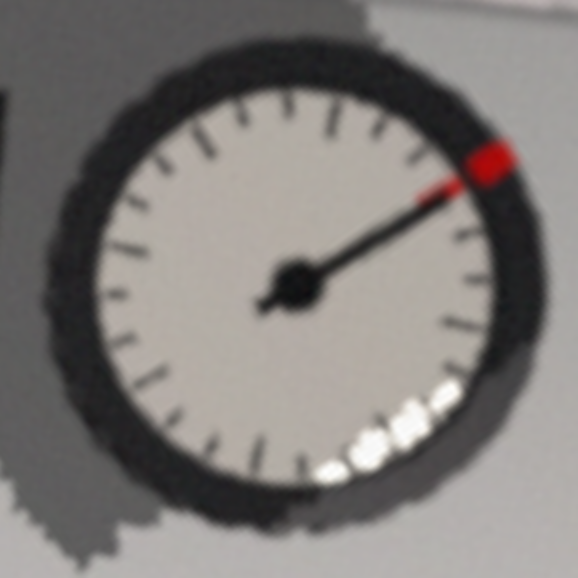

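Emit:
carry_out --targets '[[[0, 0, 0], [0, 8.5, 0]], [[0, 0, 0], [0, 8.5, 0]], [[0, 0, 0], [0, 8.5, 0]], [[0, 0, 0], [0, 8.5, 0]], [[0, 0, 0], [0, 8.5, 0]], [[0, 0, 0], [0, 8.5, 0]], [[0, 0, 0], [0, 8.5, 0]], [[0, 0, 0], [0, 8.5, 0]], [[0, 0, 0], [0, 0, 0]], [[0, 0, 0], [0, 0, 0]]]'

```text
time_s: 9.75
tool_pos: [0.4581, 0.0152, 0.1564]
tool_rot: [-89.9, 0.1, 57.2]
force: [0.8, 0.0, 0.5]
grip_width: 0.0871
```

Run:
```python
from h import *
bez('w5')
plan([451,228,280],57,5)
```

```text
axis [0.45668813 0.01516066] 0.7
red 1001 29.006024845263042
red 786 28.707852604698953
tip 244 26.186654144068783
TOO FAST -0.022269165997727214 49.180544654627525
[[[34.9,-24.6,24.4],[0,0,0]],[[34.9,-24.6,24.3],[0,0,0]],[[35.0,-24.7,24.4],[0,0.1,0]],[[34.8,-24.6,24.4],[0,0,0]],[[34.9,-24.6,24.4],[0,0,0]]]
```

View pics/w5d.png

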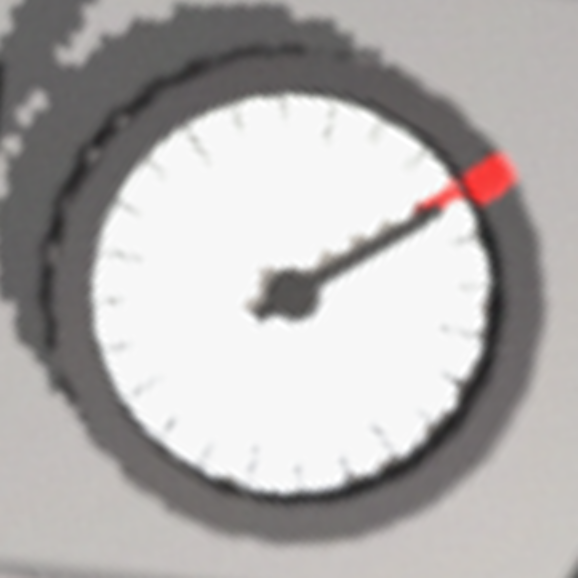

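Emit:
carry_out --targets '[[[15, -40, 10], [0, 0, 0]], [[33, -30, 23], [0, 0, 0]], [[33, -20, 23], [0, 0, 0]], [[33, -12, 23], [0, 0, 0]], [[33, -12, 23], [0, 0, 0]], [[27, -9, 20], [0, 0, 0]], [[0, 0, 0], [0, 0, 0]], [[0, 0, 0], [0, 0, 0]]]'

```text
time_s: 10.65
tool_pos: [0.4513, 0.2279, 0.2801]
tool_rot: [-90.0, 0.1, 57.1]
force: [0.2, -1.0, -0.6]
grip_width: 0.0873
```

Run:
```python
from h import *
im,C=shot('wrist','w6')
D=cam('side');S=cam('scene');env.read_camera('scene')
print(toolT()[:3,3])
for l in ["cap","aperture"]:
    for x in env.outline_of('wrist',l)[:2]:
        m=x['mask'].astype(np.uint8);cs=max(cv2.findContours(m,0,1)[0],key=len)
        cc=cv2.minEnclosingCircle(cs);print(l,round(x['p'],2),np.round(x['xy'],1),m.sum(),cc,np.round(atz(C,cc[0],.135)[0]*1000,1),cv2.fitEllipse(cs))
        if l=='cap':
            for y in env.outline_of('scene',l)[:1]: print(y['p'],tri([C,S],[x['xy'],y['xy']]))
cv2.imwrite('pics/w6z.png',cv2.resize(im[120:300,200:440,::-1],(800,600),interpolation=3))
```

```text
[0.45163654 0.22606454 0.27996454]
cap 0.85 [323.  220.7] 3679 ((322.6986389160156, 224.90411376953125), 34.7430419921875) [450.  228.2 135. ] ((322.75689697265625, 225.07716369628906), (67.24555206298828, 67.88228607177734), 149.90760803222656)
0.55 (array([0.44829975, 0.22849873, 0.13340313]), [[-1.1, 2.1], [1.0, 0.7]])
aperture 0.73 [319.9 188.9] 109 ((322.5, 194.5), 18.506855010986328) [426.8 243.  135. ] ((322.7341003417969, 197.831298828125), (18.19158935546875, 37.442893981933594), 89.97354125976562)
aperture 0.38 [323.1 227.4] 3819 ((322.57000732421875, 224.9246826171875), 35.49323272705078) [450.  228.1 135. ] ((322.6373291015625, 224.95518493652344), (68.29170989990234, 69.46488189697266), 159.2418670654297)
```

View pics/w6z.png

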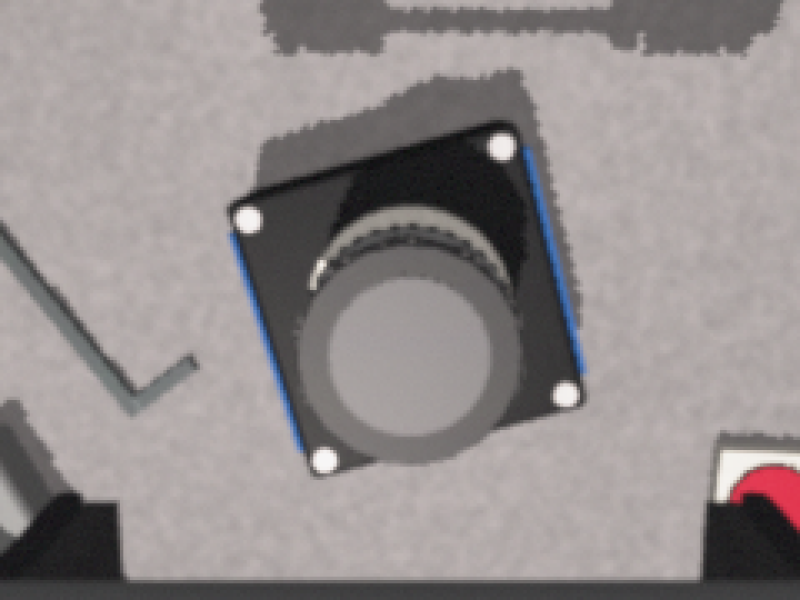

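Emit:
carry_out --targets '[[[-0.5, 45, 1], [0, 0, 0]], [[0, 45, 0], [0, 0, 0]], [[0, 40, 0], [0, 0, 0]], [[0, 15, 0], [0, 0, 0]], [[0, 11, 0], [0, 0, 0]], [[0, 0, 0], [0, 0, 0]]]'

```text
time_s: 11.5
tool_pos: [0.4498, 0.2268, 0.1234]
tool_rot: [-90.0, 0.1, 56.9]
force: [0.2, 0.0, -0.2]
grip_width: 0.0871
```

Emit:
carry_out --targets '[[[0, 0, 0], [0, 0, 0]], [[0, 0, 0], [0, 0, 0]], [[0, 0, 0], [0, 0, 0]], [[0, 0, 0], [0, 0, 0]], [[0, 0, 0], [0, 0, 0]]]' --jaw 0.3 --squeeze 12

```text
time_s: 12.0
tool_pos: [0.4508, 0.228, 0.1252]
tool_rot: [-90.0, -0.1, 57.0]
force: [-0.1, -1.2, 2.4]
grip_width: 0.0622
```

Run:
```python
from h import *
im,C=shot('side','s2');cv2.imwrite('pics/s2z.png',cv2.resize(im[270:390,240:400,::-1],(800,600)))
o=env.get_obs();print(o['tool_pos'],o['grip_width'],o['force'])
```

```text
[0.45078212 0.22797617 0.12524428] 0.06212543595007442 [-0.66456009 -0.58697612  3.72654226]
```

View pics/s2z.png

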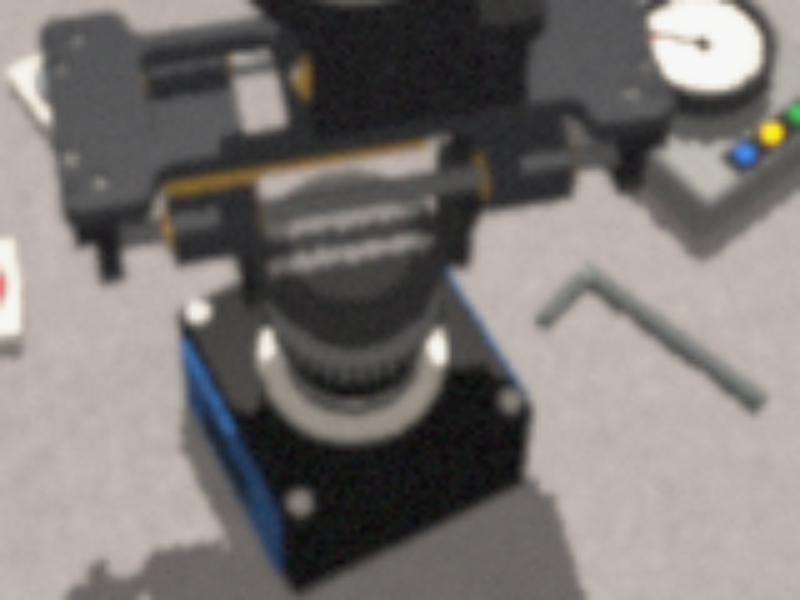

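Emit:
carry_out --targets '[[[0, -10, 0], [0, 0, 0]], [[0, -15, 0], [0, 0, 0]], [[0, -30, 0], [0, 0, 0]], [[0, -45, 0], [0, 0, 0]], [[0, -20, 0], [0, 0, 0]], [[0, 0, 0], [0, 0, 0]]]'

```text
time_s: 12.65
tool_pos: [0.4521, 0.2287, 0.2488]
tool_rot: [-90.2, -0.4, 57.0]
force: [0.1, 0.1, -0.5]
grip_width: 0.0621
```

Run:
```python
from h import *
o=env.get_obs();print(o['tool_pos'],o['grip_width'])
for n in ['scene','side']:
    im,C=shot(n,n+'2')
    for x in env.outline_of(n,'tray_floor')[:1]:
        m=x['mask'].astype(np.uint8);cs=max(cv2.findContours(m,0,1)[0],key=len)
        hull=cv2.convexHull(cs)
        p=atz(C,hull[:,0].astype(float),.022)[:,:2]*1000
        print(n,x['p'],cv2.minAreaRect(p.astype(np.float32)))
```

```text
[0.45214451 0.22873844 0.24875635] 0.06209739386939701
scene 0.76 ((517.015625, -287.526123046875), (224.51585388183594, 328.8980407714844), 89.8066177368164)
side 0.77 ((510.928466796875, -283.61480712890625), (221.1627655029297, 325.82696533203125), 89.83631896972656)
```

View pics/side2.png

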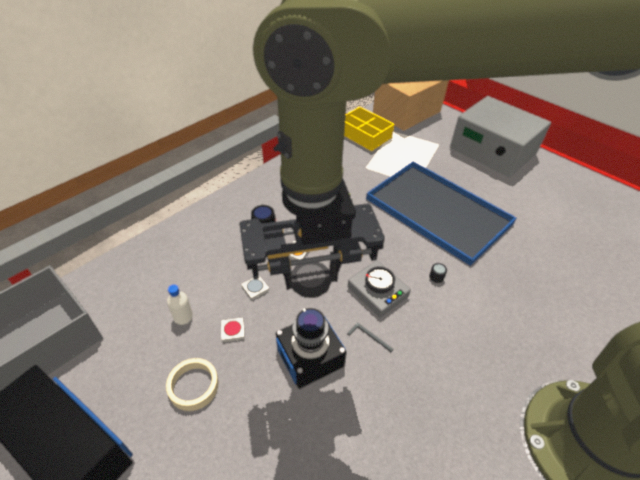

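```bash
python3 - <<'E'
from h import *
for n,ps in (('scene',[(300,94),(335,137),(214,186),(183,131)]),('side',[(513,217),(474,258),(368,197),(412,165)])):
    C=cam(n);p=atz(C,ps,.022)*1000;print(n,np.round(p[:,:2]).tolist(),np.round(p.mean(0)),-C[2].T@C[3])
plan([430,-250,250],0,12)
E
python3 -c "
import cv2
im=cv2.imread('pics/scene0.png');cv2.imwrite('pics/tz.png',cv2.resize(im[80:200,170:350],(800,533)))
im=cv2.imread('pics/side2.png');cv2.imwrite('pics/tz2.png',cv2.resize(im[150:270,360:520],(800,600)))"
```

```text
scene [[363.0, -375.0], [359.0, -202.0], [670.0, -191.0], [671.0, -386.0]] [ 516. -289.   22.] [0.88311016 0.65020402 1.00630162]
side [[360.0, -385.0], [356.0, -200.0], [659.0, -185.0], [660.0, -375.0]] [ 509. -286.   22.] [0.14974449 0.52687162 0.79585666]
[[[-34.2,-0.6,-20.3],[0,4.7,0]],[[-32.5,-0.5,-23.1],[0,4.8,0]],[[-30.4,-0.6,-25.6],[0,4.7,0]],[[-28.2,-0.6,-28.1],[0,4.8,0]],[[-25.8,-0.6,-30.4],[0,4.7,0]],[[-23.2,-0.5,-32.3],[0,4.8,0]],[[-20.4,-0.6,-34.2],[0,4.7,0]],[[-17.5,-0.6,-35.8],[0,4.8,0]],[[-14.5,-0.5,-37.0],[0,4.7,0]],[[-11.3,-0.6,-38.2],[0,4.8,0]],[[-8.2,-0.6,-38.9],[0,4.7,0]],[[-4.9,-0.5,-39.5],[0,4.8,0]]]
```

View pics/tz.png

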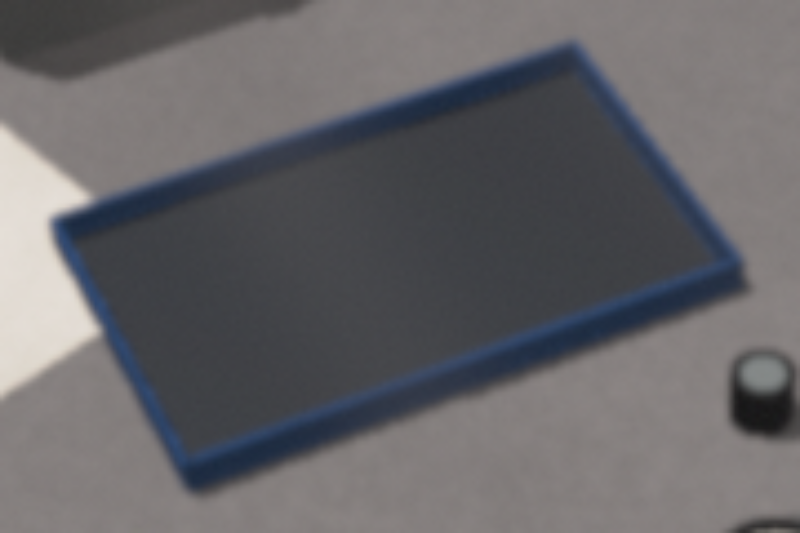

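View pics/tz2.png

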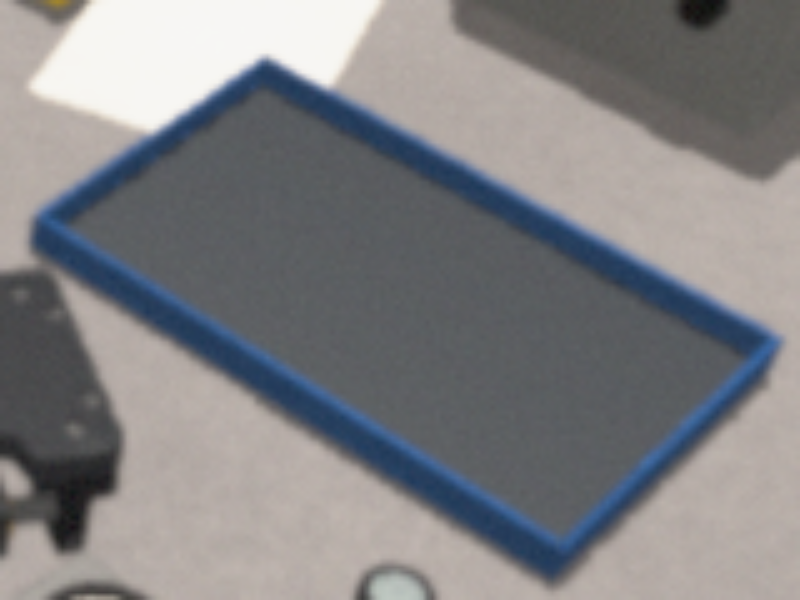

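Run:
```python
from h import *
for n,ps in (('scene',[(299.8,89.7),(337,139),(212.8,184.6),(183,130)]),('side',[(515.6,218.6),(470.6,259.6),(368,193),(413,162)])):
    C=cam(n);p=atz(C,ps,.022)*1000;print(n,np.round(p[:,:2]).tolist(),np.round(p.mean(0)))
plan([420,-285,230],-90,18,start=([452,228,249],57))
```

```text
scene [[356.0, -390.0], [358.0, -194.0], [671.0, -196.0], [670.0, -390.0]] [ 514. -293.   22.]
side [[353.0, -385.0], [359.0, -190.0], [669.0, -197.0], [666.0, -388.0]] [ 512. -290.   22.]
[[[-24.9,1.1,-14.0],[0,8.2,0]],[[-22.6,1.0,-17.5],[0,8.1,0]],[[-19.9,1.1,-20.4],[0,8.2,0]],[[-16.8,1.0,-23.1],[0,8.2,0]],[[-13.4,1.1,-25.2],[0,8.1,0]],[[-9.6,1.0,-26.9],[0,8.2,0]],[[-5.8,1.1,-28.0],[0,8.2,0]],[[-1.6,1.0,-28.5],[0,8.1,0]],[[2.3,1.1,-28.5],[0,8.2,0]],[[6.4,1.1,-27.8],[0,8.2,0]],[[10.3,1.0,-26.6],[0,8.1,0]],[[13.9,1.1,-24.9],[0,8.2,0]],[[17.4,1.0,-22.7],[0,8.2,0]],[[20.4,1.1,-20.0],[0,8.1,0]],[[23.0,1.0,-16.9],[0,8.2,0]],[[25.2,1.1,-13.4],[0,8.2,0]],[[26.9,1.0,-9.7],[0,8.1,0]],[[27.9,1.1,-5.8],[0,8.2,0]]]
```

Emit:
carry_out --targets '[[[-25, 1, -14], [0, 8.2, 0]], [[-22.5, 1, -17.5], [0, 8.2, 0]], [[-20, 1, -20.5], [0, 8.2, 0]], [[-17, 1, -23], [0, 8.2, 0]], [[-13.5, 1, -25], [0, 8.2, 0]], [[-9.5, 1, -27], [0, 8.2, 0]], [[-6, 1, -28], [0, 8.2, 0]], [[-1.5, 1, -28.5], [0, 8.2, 0]], [[2.5, 1, -28.5], [0, 8.2, 0]]]'

```text
time_s: 13.75
tool_pos: [0.4323, -0.0301, 0.234]
tool_rot: [-90.1, 0.1, -17.2]
force: [0.7, 0.3, -0.1]
grip_width: 0.0616
```

Emit:
carry_out --targets '[[[6.5, 1, -28], [0, 8.2, 0]], [[10.5, 1, -26.5], [0, 8.2, 0]], [[14, 1, -25], [0, 8.2, 0]], [[17.5, 1, -22.5], [0, 8.2, 0]], [[20.5, 1, -20], [0, 8.2, 0]], [[23, 1, -17], [0, 8.2, 0]], [[25, 1, -13.5], [0, 8.2, 0]], [[27, 1, -9.5], [0, 8, 0]], [[28, 1, -6], [0, 8, 0]], [[0, 0, 0], [0, 0, 0]], [[0, 0, 0], [0, 0, 0]]]'

```text
time_s: 14.85
tool_pos: [0.415, -0.2855, 0.2252]
tool_rot: [-90.1, 0.1, -90.2]
force: [0.3, 0.6, -0.3]
grip_width: 0.0619
```

Run:
```python
from h import *
im,C=shot('wrist','w7')
o=env.get_obs();print(o['tool_pos'],o['tool_rot'],o['grip_width'])
for X in ([353,-391.5],[353,-191.5],[673,-191.5],[673,-391.5]):
    print(X,proj(C,np.array([X+[22]])/1000))
```

```text
[ 0.4155239  -0.28460518  0.22540216] [-9.01097500e+01  6.95497616e-02 -9.01318353e+01] 0.06211179897653422
[353, -391.5] [[418.7856618  268.72678222]]
[353, -191.5] [[239.0077265  269.25584132]]
[673, -191.5] [[216.9295285  -70.83275005]]
[673, -391.5] [[441.47952858 -71.61915606]]
```

View pics/w7.png

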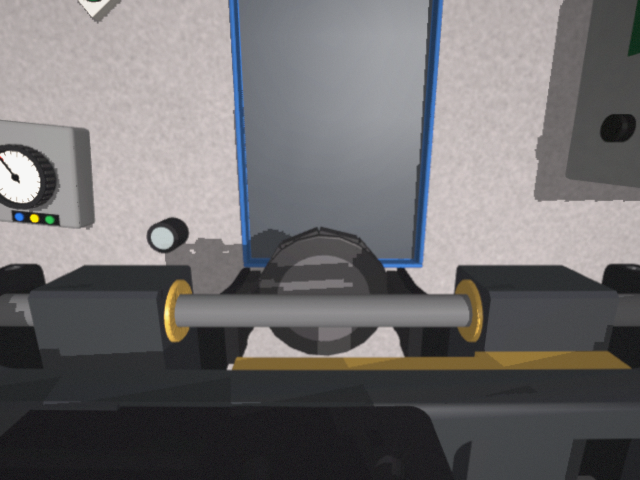

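Emit:
carry_out --targets '[[[4, 40, -7], [0, 0, 0]], [[3, 40, -6], [0, 0, 0]], [[0, 40, 0], [0, 0, 0]], [[0, 40, 0], [0, 0, 0]], [[0, 30, 0], [0, 0, 0]], [[0, 15, 0], [0, 0, 0]], [[0, 7, 0], [0, 0, 0]], [[0, 0, 0], [0, 0, 0]], [[0, 0, 0], [0, 0, 0]]]'

```text
time_s: 15.8
tool_pos: [0.404, -0.293, 0.0157]
tool_rot: [-89.9, -0.0, -90.2]
force: [-0.4, -0.2, 0.1]
grip_width: 0.0619
```

Run:
```python
from h import *
for i in range(3):
    im,C=shot('side','s3'); o=env.get_obs();print(o['tool_pos'],o['force'])
cv2.imwrite('pics/s3z.png',cv2.resize(im[150:300,380:580,::-1],(800,600)))
```

```text
[ 0.40415751 -0.29310111  0.01586464] [-0.53642739  0.12362824 -0.29272687]
[ 0.40407839 -0.29310408  0.01585027] [ 0.46229525 -0.38580028 -0.62499934]
[ 0.403933   -0.2930345   0.01570916] [-0.73843214  0.37997274 -1.34757619]
```

View pics/s3z.png

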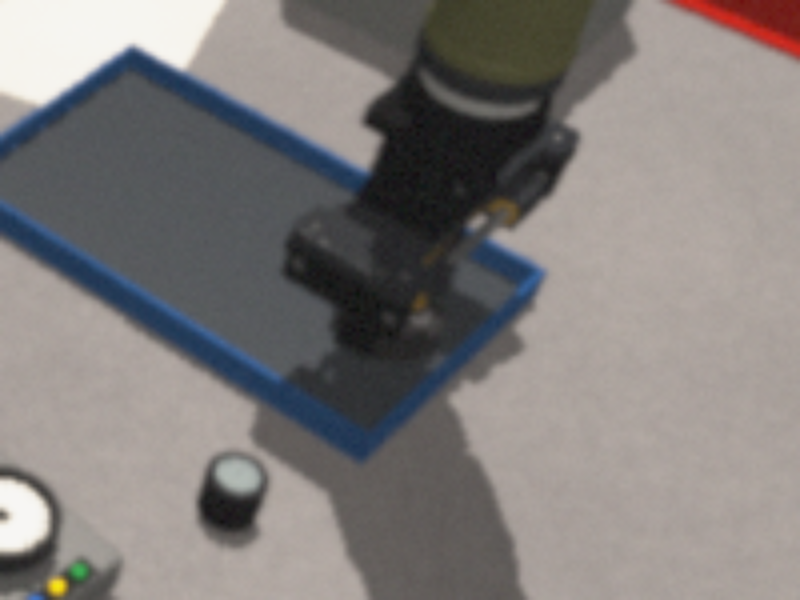

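Emit:
carry_out --targets '[[[0, 2, 0], [0, 0, 0]], [[0, 1, 0], [0, 0, 0]], [[0, 1, 0], [0, 0, 0]], [[0, 1, 0], [0, 0, 0]], [[0, 0, 0], [0, 0, 0]]]'

```text
time_s: 16.45
tool_pos: [0.4028, -0.2926, 0.0093]
tool_rot: [-90.0, 0.0, -90.2]
force: [-0.7, -0.2, -0.1]
grip_width: 0.062
```

Emit:
carry_out --targets '[[[0, 1, 0], [0, 0, 0]], [[0, 0, 0], [0, 0, 0]]]'

```text
time_s: 16.65
tool_pos: [0.4029, -0.2926, 0.0092]
tool_rot: [-90.0, 0.1, -90.2]
force: [-2.6, 1.4, 8.5]
grip_width: 0.0619
```

Emit:
carry_out --targets '[[[0, 0, 0], [0, 0, 0]], [[0, 0, 0], [0, 0, 0]], [[0, 0, 0], [0, 0, 0]], [[0, 0, 0], [0, 0, 0]], [[0, -10, 0], [0, 0, 0]], [[0, -40, 0], [0, 0, 0]], [[0, -50, 0], [0, 0, 0]], [[0, -50, 0], [0, 0, 0]], [[0, -50, 0], [0, 0, 0]], [[0, -50, 0], [0, 0, 0]]]' --jaw 1

```text
time_s: 17.65
tool_pos: [0.4022, -0.2928, 0.2613]
tool_rot: [-89.9, 0.0, -90.3]
force: [2.2, -0.5, -0.7]
grip_width: 0.087
```

Run:
```python
from h import *
im,C=shot('side','s4')
cv2.imwrite('pics/s4z.png',cv2.resize(im[150:300,380:580,::-1],(800,600)))
plan([452,227,280],20,14)
```

```text
[[[-37.3,-0.7,3.1],[0,-7.9,0]],[[-36.6,-0.8,8.2],[0,-7.9,0]],[[-35.0,-0.7,13.2],[0,-7.8,0]],[[-33.0,-0.8,17.7],[0,-7.9,0]],[[-30.2,-0.7,22.2],[0,-7.9,0]],[[-26.8,-0.8,26.1],[0,-7.9,0]],[[-23.0,-0.7,29.5],[0,-7.8,0]],[[-18.9,-0.8,32.4],[0,-7.9,0]],[[-14.1,-0.7,34.7],[0,-7.9,0]],[[-9.3,-0.8,36.2],[0,-7.9,0]],[[-4.2,-0.7,37.2],[0,-7.9,0]],[[1.0,-0.8,37.5],[0,-7.8,0]],[[6.0,-0.7,36.9],[0,-7.9,0]],[[11.0,-0.7,35.8],[0,-7.9,0]]]
```

View pics/s4z.png

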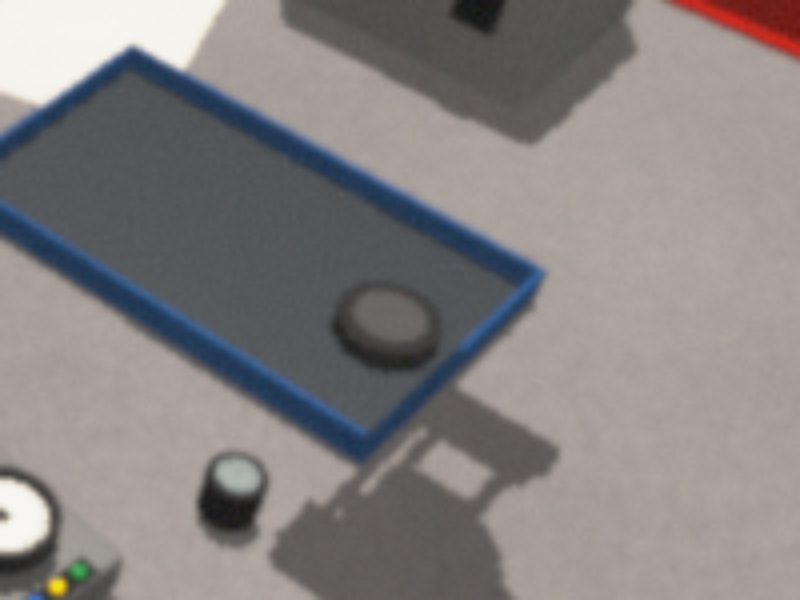

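The cap lies flat in the tray at (387,325) in the zoom. Now back to the lens.

Emit:
carry_out --targets '[[[-37.5, -2, 3], [0, -7.9, 0]], [[-36.5, -2, 8], [0, -7.9, 0]], [[-35, -2, 13], [0, -7.9, 0]], [[-33, -2, 17.5], [0, -7.9, 0]], [[-30, -2, 22], [0, -7.9, 0]], [[-27, -2, 26], [0, -7.9, 0]], [[-23, -2, 29.5], [0, -7.9, 0]]]'

```text
time_s: 18.4
tool_pos: [0.4242, -0.0306, 0.273]
tool_rot: [-89.9, -0.0, -34.6]
force: [0.9, 0.2, 0.1]
grip_width: 0.0867
```

Emit:
carry_out --targets '[[[-19, -1, 32.5], [0, -7.9, 0]], [[-14, -1, 34.5], [0, -7.9, 0]], [[-9.5, 0, 36], [0, -7.9, 0]], [[-4, 0, 37], [0, -7.9, 0]], [[1, 0, 37.5], [0, -7.9, 0]], [[6, 0, 37], [0, -7.9, 0]], [[11, 0, 36], [0, -7.9, 0]], [[0, 0, 0], [0, 0, 0]], [[0, 0, 0], [0, 0, 0]]]'

```text
time_s: 19.3
tool_pos: [0.4458, 0.2296, 0.2744]
tool_rot: [-90.1, 0.0, 20.4]
force: [0.3, -0.6, -0.2]
grip_width: 0.0871
```

Run:
```python
from h import *
im,C=shot('wrist','w8')
print(toolT()[:3,3])
for l in ["aperture","lens_front"]:
    for x in env.outline_of('wrist',l)[:2]:
        m=x['mask'].astype(np.uint8);cs=max(cv2.findContours(m,0,1)[0],key=len)
        cc=cv2.minEnclosingCircle(cs);print(l,round(x['p'],2),np.round(x['xy'],1),m.sum(),cc,[np.round(atz(C,cc[0],z)[0]*1000,1) for z in(.108,.13)])
cv2.imwrite('pics/w8z.png',cv2.resize(im[150:285,230:410,::-1],(800,600),interpolation=3))
```

```text
[0.44612136 0.22841508 0.27451337]
aperture 0.78 [322.5 201.8] 917 ((327.97161865234375, 224.33602905273438), 33.454689025878906) [array([451.2, 228.5, 108. ]), array([449.3, 232.9, 130. ])]
lens_front 0.8 [326.6 229.9] 2522 ((328.5161437988281, 228.74192810058594), 29.11628532409668) [array([453.3, 224.6, 108. ]), array([451.2, 229.2, 130. ])]
```

View pics/w8z.png

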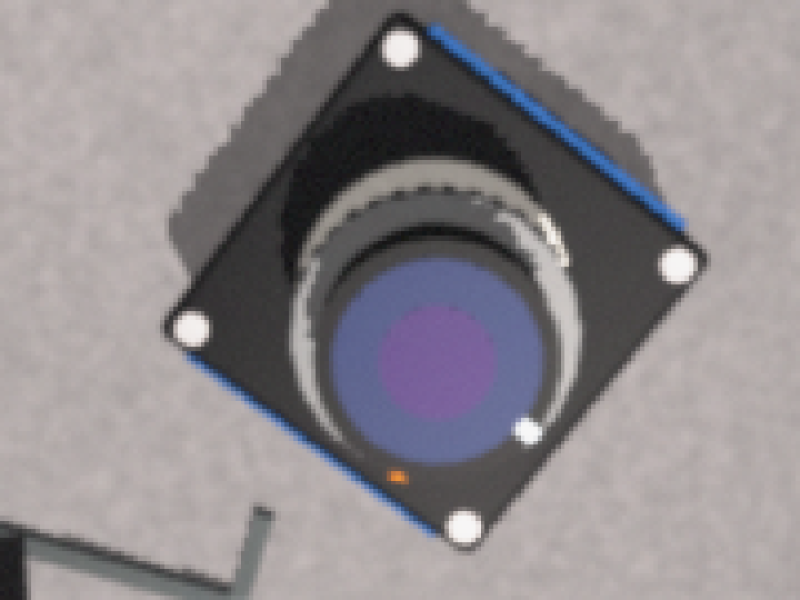

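Run:
```python
from h import *
im=cv2.imread('pics/w8.png')[:,:,::-1].astype(int)
T=toolT();C=cam('wrist',T)
c=np.array([.451,.2285])
sub=im[230:285,290:370];
o=(im[...,0]>180)&(im[...,2]<110)&(im[...,0]-im[...,2]>100);o[:230]=0;o[280:]=0;o[:,:300]=0;o[:,360:]=0
w=(im.min(2)>200);w[:238]=0;w[254:]=0;w[:,:340]=0;w[:,356:]=0
for nme,m,zs in (('or',o,(.102,.108)),('wh',w,(.12,.126,.13))):
    ys,xs=np.nonzero(m);p=(xs.mean(),ys.mean());print(nme,m.sum(),p,(xs.min(),xs.max(),ys.min(),ys.max()))
    for z in zs:
        v=atz(C,p,z)[0][:2]-c;print(z,np.hypot(*v)*1000,np.degrees(np.arctan2(v[1],v[0])))
```

```text
or 5 (np.float64(318.8), np.float64(256.6)) (np.int64(318), np.int64(320), np.int64(256), np.int64(257))
0.102 37.49596145496058 -83.30261747453955
0.108 35.64895643101469 -83.89615976873225
wh 24 (np.float64(348.25), np.float64(246.5)) (np.int64(346), np.int64(351), np.int64(244), np.int64(249))
0.12 28.4167447253399 -26.734614778750206
0.126 26.880196738130827 -24.979996185304994
0.13 25.871217664024336 -23.695249711645726
```

Emit:
carry_out --targets '[[[4.5, 30, -2], [0, 0, 0]], [[0, 40, 0], [0, 0, 0]], [[0, 0, 0], [0, 0, 0]], [[0, 0, 0], [0, 0, 0]]]'

```text
time_s: 19.85
tool_pos: [0.4509, 0.2281, 0.205]
tool_rot: [-90.0, 0.0, 20.3]
force: [0.5, 0.8, 0.3]
grip_width: 0.0868
```

Run:
```python
from h import *
im,C=shot('wrist','w9')
print(toolT()[:3,3])
for l in ["aperture","lens_front"]:
    for x in env.outline_of('wrist',l)[:1]:
        m=x['mask'].astype(np.uint8);cs=max(cv2.findContours(m,0,1)[0],key=len)
        cc=cv2.minEnclosingCircle(cs);print(l,round(x['p'],2),np.round(x['xy'],1),m.sum(),cc,[np.round(atz(C,cc[0],z)[0]*1000,1) for z in(.108,.13)])
im2=cv2.imread('pics/w9.png');cv2.imwrite('pics/w9z.png',cv2.resize(im2[150:300,220:420],(800,600),interpolation=3))
```

```text
[0.45173756 0.22878901 0.20628674]
aperture 0.96 [318.3 210.8] 1435 ((323.0, 238.5), 42.35868835449219) [array([450.5, 229. , 108. ]), array([448.5, 234.3, 130. ])]
lens_front 0.68 [323.4 246.4] 4165 ((323.5569152832031, 245.86172485351562), 37.0543327331543) [array([452.9, 223.6, 108. ]), array([450.8, 229.4, 130. ])]
```

View pics/w9z.png

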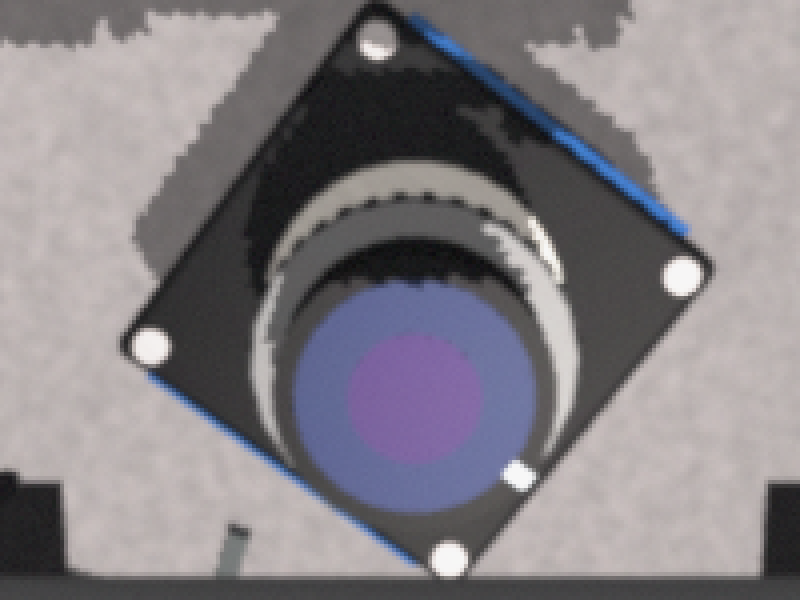

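Emit:
carry_out --targets '[[[0, 40, 1], [0, 0, 0]], [[0, 35, 0], [0, 0, 0]], [[0, 20, 0], [0, 0, 0]], [[0, 12, 0], [0, 0, 0]], [[0, 0, 0], [0, 0, 0]], [[0, 0, 0], [0, 0, 0]]]'

```text
time_s: 20.6
tool_pos: [0.4516, 0.2306, 0.099]
tool_rot: [-90.0, -0.1, 20.4]
force: [-0.1, 0.9, 1.2]
grip_width: 0.0872
```

Run:
```python
from h import *
im,C=shot('side','s5');cv2.imwrite('pics/s5z.png',cv2.resize(im[270:390,230:390,::-1],(800,600)))
for i in range(2):
    env.read_camera('side');o=env.get_obs();print(o['tool_pos'],o['grip_width'],o['force'])
```

```text
[0.45174524 0.23071719 0.09924395] 0.08702874381631522 [ 0.44607243 -0.02105954 -0.59340055]
[0.45161943 0.23065401 0.09908456] 0.08716988528405802 [-0.59219267  0.30141697  0.48202259]
```

View pics/s5z.png

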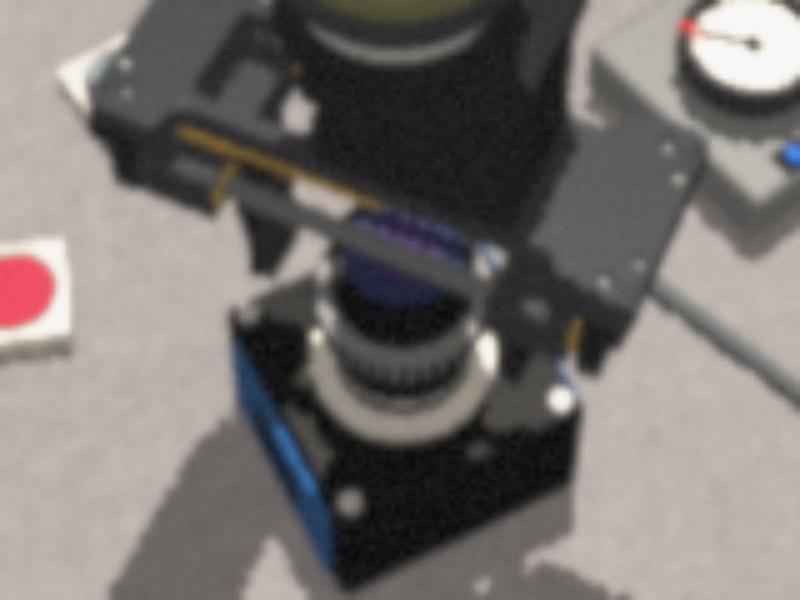

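Emit:
carry_out --targets '[[[0, 1, -1], [0, 0, 0]], [[0, 0, 0], [0, 0, 0]], [[0, 0, 0], [0, 0, 0]], [[0, 0, 0], [0, 0, 0]], [[0, 0, 0], [0, 0, 0]]]' --jaw 0.5 --squeeze 12

```text
time_s: 21.25
tool_pos: [0.4507, 0.229, 0.0965]
tool_rot: [-90.0, 0.0, 20.4]
force: [-1.1, -1.2, 1.2]
grip_width: 0.0636
```

Emit:
carry_out --targets '[[[0, 0, 0], [0, -7, 0]], [[0, 0, 0], [0, -7, 0]], [[0, 0, 0], [0, -7, 0]], [[0, 0, 0], [0, -7, 0]], [[0, 0, 0], [0, -7, 0]], [[0, 0, 0], [0, -7, 0]], [[0, 0, 0], [0, -7, 0]], [[0, 0, 0], [0, -7, 0]], [[0, 0, 0], [0, -4, 0]], [[0, 0, 0], [0, 0, 0]], [[0, 0, 0], [0, 0, 0]]]'

```text
time_s: 22.35
tool_pos: [0.4493, 0.2273, 0.0965]
tool_rot: [-89.8, 0.2, 80.4]
force: [-5.2, -4.8, 6.7]
grip_width: 0.0631
```

Run:
```python
from h import *
im,C=shot('wrist','w10');cv2.imwrite('pics/w10z.png',im[:,:,::-1])
im,C=shot('scene','c10');cv2.imwrite('pics/c10z.png',cv2.resize(im[220:340,330:490,::-1],(800,600)))
o=env.get_obs();print(o['force'],o['grip_width'])
```

```text
[-5.23072124 -4.06586119  7.16178919] 0.06337141550002859
```

View pics/w10z.png

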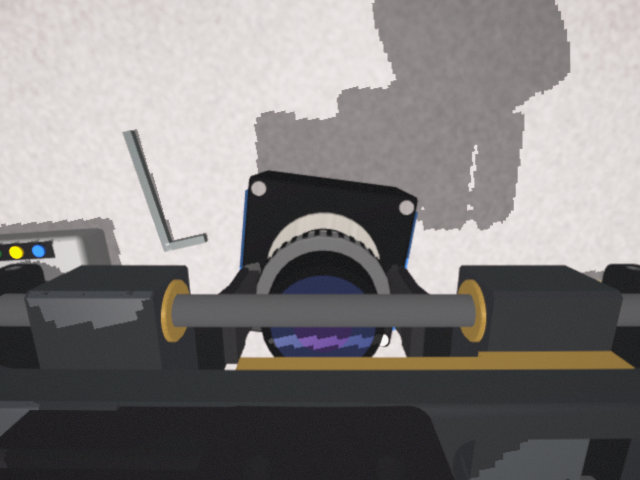

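View pics/c10z.png

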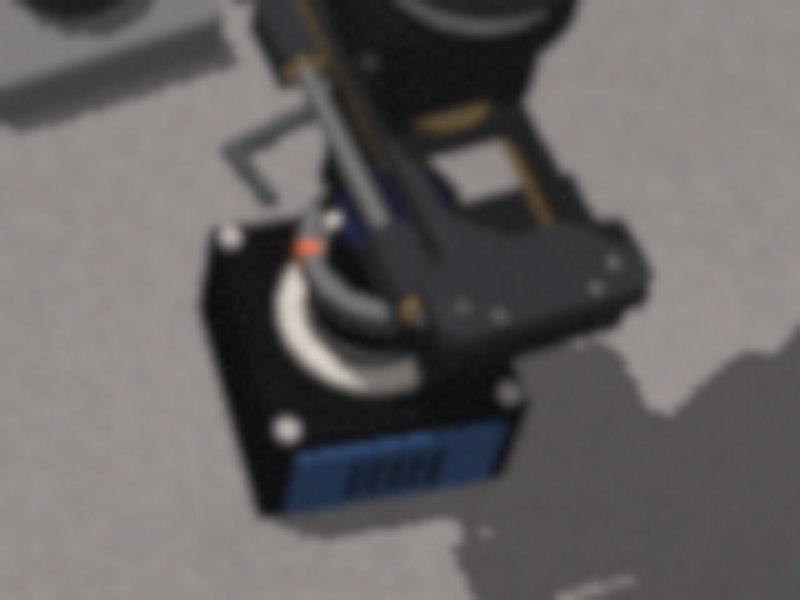

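Emit:
carry_out --targets '[[[0, 0, 0], [0, 0, 0]], [[0, 0, 0], [0, 0, 0]], [[0, 0, 0], [0, 0, 0]], [[0, 0, 0], [0, 0, 0]], [[0, -40, 0], [0, 0, 0]], [[0, -50, 0], [0, 0, 0]], [[0, -50, 0], [0, 0, 0]], [[0, -45, 0], [0, 0, 0]], [[0, 0, 0], [0, 0, 0]]]' --jaw 1

```text
time_s: 23.35
tool_pos: [0.454, 0.2308, 0.2888]
tool_rot: [-90.5, -0.5, 80.4]
force: [0.2, -0.5, -0.3]
grip_width: 0.0873
```

Run:
```python
from h import *
plan([535,118,280],-22,12)
im,C=shot('scene','c11');cv2.imwrite('pics/c11z.png',cv2.resize(im[220:340,330:490,::-1],(800,600)))
```

```text
[[[-8.1,0.7,-8.2],[0,8.5,0]],[[-6.9,0.8,-9.4],[0,8.6,0]],[[-5.3,0.7,-10.2],[0,8.5,0]],[[-3.8,0.7,-11.0],[0,8.5,0]],[[-2.1,0.8,-11.4],[0,8.6,0]],[[-0.5,0.7,-11.5],[0,8.5,0]],[[1.4,0.7,-11.5],[0,8.5,0]],[[3.0,0.7,-11.2],[0,8.6,0]],[[4.6,0.8,-10.6],[0,8.5,0]],[[6.2,0.7,-9.8],[0,8.5,0]],[[7.5,0.7,-8.8],[0,8.5,0]],[[8.8,0.8,-7.6],[0,8.6,0]]]
```

View pics/c11.png

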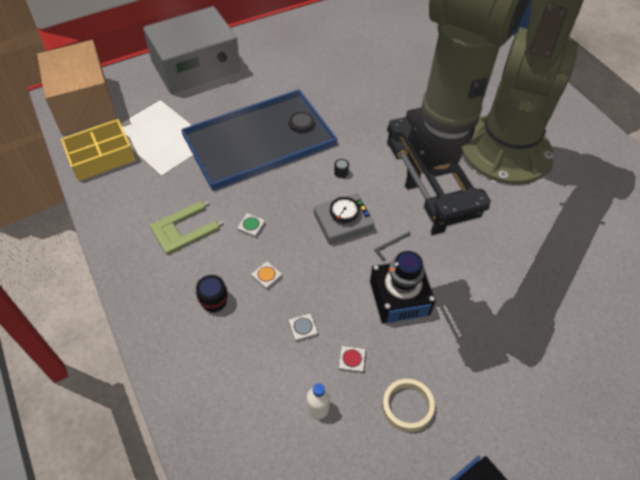

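Emit:
carry_out --targets '[[[-8, 1, -8], [0, 8.5, 0]], [[-7, 1, -9.5], [0, 8.5, 0]], [[-5.5, 1, -10], [0, 8.5, 0]], [[-4, 1, -11], [0, 8.5, 0]], [[-2, 1, -11.5], [0, 8.5, 0]], [[-0.5, 1, -11.5], [0, 8.5, 0]], [[1.5, 1, -11.5], [0, 8.5, 0]], [[3, 1, -11], [0, 8.5, 0]], [[4.5, 1, -10.5], [0, 8.5, 0]], [[6, 0, -10], [0, 8.5, 0]], [[7.5, 0, -9], [0, 8.5, 0]], [[9, 0, -7.5], [0, 8.5, 0]]]'

```text
time_s: 24.6
tool_pos: [0.5314, 0.1157, 0.2707]
tool_rot: [-90.1, 0.1, -22.0]
force: [-0.9, 0.7, 0.4]
grip_width: 0.0871
```

Emit:
carry_out --targets '[[[0, 0, 0], [0, 0, 0]], [[0, 0, 0], [0, 0, 0]]]'

```text
time_s: 24.8
tool_pos: [0.5312, 0.1164, 0.2713]
tool_rot: [-90.1, 0.1, -21.4]
force: [0.1, 0.7, -0.0]
grip_width: 0.0867
```

Run:
```python
from h import *
im,C=shot('wrist','w12')
print(toolT()[:3,3])
p=proj(C,[[.451,.229,.11]])[0];print(p);u,v=int(p[0]),int(p[1])
cv2.imwrite('pics/w12z.png',cv2.resize(im[v-60:v+60,u-80:u+80,::-1],(800,600),interpolation=3));print(u-80,v-60)
```

```text
[0.53113869 0.11680272 0.27157746]
[194.63658186 139.9998453 ]
114 79
```

View pics/w12z.png

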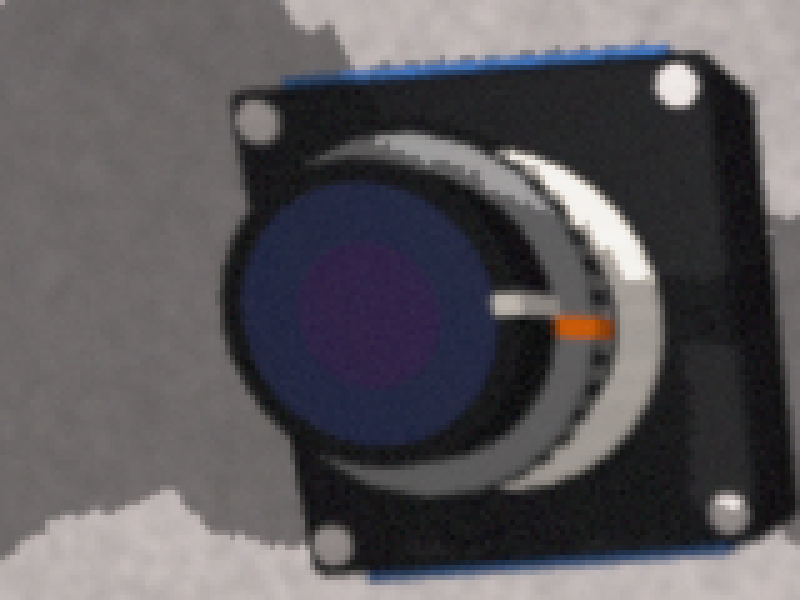

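View pics/w12.png

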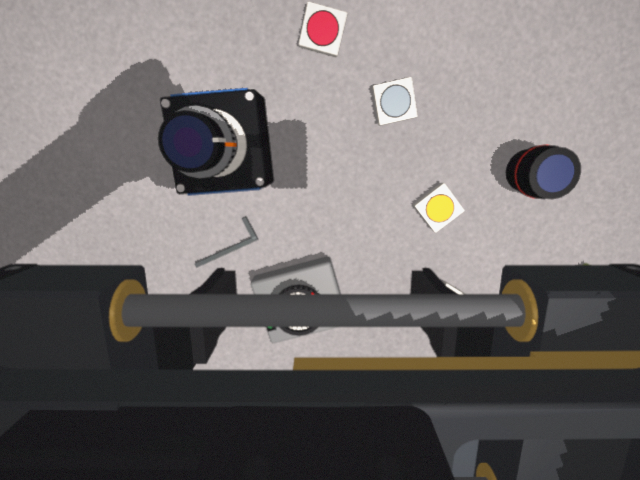

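```bash
cat > ap.py <<'E'
from h import *
def ap(C,u0,v0,s,items,c=(.451,.229)):
    # items: list of (zoompx,z,expected r); fit centre offset too
    A=[(atz(C,(u0+p[0]/s,v0+p[1]/s),z)[0][:2],r) for p,z,r in items]
    for (q,r) in A:
        v=q-np.array(c);print(np.round(np.hypot(*v)*1000,1),r,np.round(np.degrees(np.arctan2(v[1],v[0])),1))
E
python3 - <<'E'
from ap import *
C=cam('wrist')
print(proj(C,[[.451+.0255*np.cos(a),.229+.0255*np.sin(a),.13] for a in np.radians([0,90,180,270])]))
items=[((494,303),.13,25.5),((525,305),.119,25.5),((555,307),.108,25.5),((558,326),.108,25.5),((584,327),.108,29),((612,328),.108,32)]
for c in((.451,.229),(.451,.2285),(.4503,.2282)): print(c);ap(C,114,79,5,items,c)
E
```

```text
[[213.74740375 128.37015015]
 [172.64573672 110.23431173]
 [159.79275333 151.32800166]
 [199.91750138 168.53781037]]
(0.451, 0.229)
22.3 25.5 -20.8
24.3 25.5 -21.0
26.5 25.5 -21.2
27.0 25.5 -28.3
31.7 29 -27.6
36.8 32 -27.0
(0.451, 0.2285)
22.1 25.5 -19.6
24.1 25.5 -19.9
26.3 25.5 -20.2
26.8 25.5 -27.3
31.5 29 -26.8
36.6 32 -26.3
(0.4503, 0.2282)
22.7 25.5 -18.3
24.7 25.5 -18.7
26.9 25.5 -19.1
27.3 25.5 -26.1
32.0 29 -25.7
37.1 32 -25.4
```

Run:
```python
from h import *
e=plan([450.8,229,210],20,6)
e=plan([450.8,229,98],20,4,start=e)
```

```text
[[[-19.3,10.3,12.5],[0,-6.9,0]],[[-17.6,10.2,14.8],[0,-6.9,0]],[[-15.8,10.3,16.7],[0,-6.9,0]],[[-13.6,10.3,18.6],[0,-6.9,0]],[[-11.3,10.2,20.0],[0,-6.9,0]],[[-8.8,10.3,21.2],[0,-6.9,0]]]
[[[-0.0,28.0,0.0],[0,0,0]],[[-0.0,28.0,0.0],[0,0,0]],[[-0.0,28.0,0.0],[0,0,0]],[[-0.0,28.0,0.0],[0,0,0]]]
```

Emit:
carry_out --targets '[[[-19.5, 9, 12.5], [0, -7, 0]], [[-17.5, 9, 15], [0, -7, 0]], [[-16, 9, 16.5], [0, -7, 0]], [[-13.5, 9, 18.5], [0, -7, 0]], [[-11, 9, 20], [0, -7, 0]], [[-9, 9, 21], [0, -7, 0]], [[0, 0, 0], [0, 0, 0]], [[0, 0, 0], [0, 0, 0]]]'

```text
time_s: 25.65
tool_pos: [0.4509, 0.2285, 0.2183]
tool_rot: [-90.0, 0.0, 20.5]
force: [0.6, 1.2, 0.6]
grip_width: 0.0867
```

Run:
```python
from h import *
im,C=shot('wrist','w13')
print(toolT()[:3,3])
for l in ["aperture","lens_front"]:
    for x in env.outline_of('wrist',l)[:1]:
        m=x['mask'].astype(np.uint8);cs=max(cv2.findContours(m,0,1)[0],key=len)
        cc=cv2.minEnclosingCircle(cs);print(l,round(x['p'],2),cc,[np.round(atz(C,cc[0],z)[0]*1000,1) for z in(.108,.13)])
for i in range(4):
    env.read_camera('wrist');print(toolT()[:3,3])
```

```text
[0.4516795  0.22774817 0.21869008]
aperture 0.62 ((323.02093505859375, 235.9309539794922), 40.29924011230469) [array([451. , 228.2, 108. ]), array([449.1, 233.3, 130. ])]
lens_front 0.74 ((324.06781005859375, 241.59463500976562), 35.0335578918457) [array([453.5, 224. , 108. ]), array([451.3, 229.5, 130. ])]
[0.45221272 0.22722028 0.21890504]
[0.45213573 0.22731641 0.21885577]
[0.45200203 0.22741173 0.21874487]
[0.45191247 0.22749665 0.21869327]
```

Emit:
carry_out --targets '[[[0, 40, 1], [0, 0, 0]], [[0, 40, 0], [0, 0, 0]], [[0, 25, 0], [0, 0, 0]], [[0, 16, 0], [0, 0, 0]], [[0, 0, 0], [0, 0, 0]], [[0, 0, 0], [0, 0, 0]]]'

```text
time_s: 26.6
tool_pos: [0.4515, 0.2289, 0.0979]
tool_rot: [-90.0, -0.0, 20.3]
force: [1.4, 0.6, -1.3]
grip_width: 0.0871
```

Emit:
carry_out --targets '[[[0, 0, 0], [0, 0, 0]], [[0, 0, 0], [0, 0, 0]], [[0, 0, 0], [0, 0, 0]], [[0, 0, 0], [0, 0, 0]], [[0, 0, 0], [0, 0, 0]]]' --jaw 0.5 --squeeze 12

```text
time_s: 27.1
tool_pos: [0.4507, 0.2289, 0.0979]
tool_rot: [-90.0, 0.0, 20.4]
force: [-2.6, -0.4, 3.6]
grip_width: 0.0636
```

Emit:
carry_out --targets '[[[0, 0, 0], [0, -2.2, 0]], [[0, 0, 0], [0, -2.2, 0]], [[0, 0, 0], [0, -2.2, 0]], [[0, 0, 0], [0, 0, 0]], [[0, 0, 0], [0, 0, 0]]]'

```text
time_s: 27.6
tool_pos: [0.4505, 0.2288, 0.0979]
tool_rot: [-90.0, 0.1, 27.0]
force: [-3.3, -2.4, 6.4]
grip_width: 0.0633
```

Emit:
carry_out --targets '[[[0, 0, 0], [0, 0, 0]], [[0, 0, 0], [0, 0, 0]], [[0, 0, 0], [0, 0, 0]], [[0, 0, 0], [0, 0, 0]], [[0, -40, 0], [0, 0, 0]], [[0, -50, 0], [0, 0, 0]], [[0, -50, 0], [0, 0, 0]], [[0, -40, 0], [0, 0, 0]], [[0, 0, 0], [0, 0, 0]]]' --jaw 1

```text
time_s: 28.5
tool_pos: [0.454, 0.2305, 0.2841]
tool_rot: [-89.9, -0.7, 27.0]
force: [0.7, 0.3, 0.3]
grip_width: 0.0871
```

Run:
```python
from h import *
plan([535,118,280],-21,6)
```

```text
[[[3.5,0.7,-22.8],[0,8.0,0]],[[6.7,0.7,-22.2],[0,8.0,0]],[[9.7,0.6,-20.9],[0,8.0,0]],[[12.5,0.7,-19.5],[0,8.0,0]],[[15.1,0.7,-17.5],[0,8.0,0]],[[17.4,0.7,-15.2],[0,8.0,0]]]
```

Emit:
carry_out --targets '[[[3.5, 1, -23], [0, 8, 0]], [[6.5, 1, -22], [0, 8, 0]], [[9.5, 1, -21], [0, 8, 0]], [[12.5, 1, -19.5], [0, 8, 0]], [[15, 0, -17.5], [0, 8, 0]], [[17.5, 0, -15], [0, 8, 0]], [[0, 0, 0], [0, 0, 0]], [[0, 0, 0], [0, 0, 0]]]'

```text
time_s: 29.3
tool_pos: [0.5316, 0.1163, 0.2726]
tool_rot: [-90.0, 0.1, -21.0]
force: [0.4, -0.1, -0.8]
grip_width: 0.087
```

Run:
```python
from h import *
im,C=shot('wrist','w14')
print(toolT()[:3,3])
p=proj(C,[[.451,.229,.11]])[0];u,v=int(p[0]),int(p[1]);print(u-80,v-60)
cv2.imwrite('pics/w14z.png',cv2.resize(im[v-60:v+60,u-80:u+80,::-1],(800,600),interpolation=3))
D=cam('scene');env.read_camera('scene')
for l in ["filter0_center","filter1_center","filter2_center","filter3_center","filter4_center"]:
    for cn,CC in(('wrist',C),('scene',D)):
        for x in env.outline_of(cn,l)[:2]:
            m=x['mask'].astype(np.uint8);cs=max(cv2.findContours(m,0,1)[0],key=len)
            P=atz(CC,cs[:,0].astype(float),.012)[:,:2]*1000
            print(l,cn,round(x['p'],2),np.round(x['xy']),[np.round(q,1) for q in cv2.minAreaRect(P.astype(np.float32))])
```

```text
[0.53128516 0.11716899 0.27276766]
115 79
filter0_center wrist 0.89 [438. 204.] [array([661.9,  63.6]), array([45.3, 48.3]), np.float64(16.3)]
filter0_center wrist 0.27 [193. 144.] [array([414.6, 242.7]), array([69.6, 78.7]), np.float64(57.9)]
filter1_center wrist 0.5 [451. 288.] [array([652.1, -48.9]), array([ 2.2, 11.2]), np.float64(35.3)]
filter1_center scene 0.83 [253. 224.] [array([639.2, -64. ]), array([50. , 48.5]), np.float64(36.4)]
filter1_center scene 0.7 [408. 264.] [array([398.1, 174. ]), array([75.3, 58. ]), np.float64(41.0)]
filter2_center wrist 0.69 [324.  29.] [array([600.9, 297.3]), array([46.5, 45.1]), np.float64(55.8)]
filter2_center scene 0.86 [352. 359.] [array([602.2, 300.3]), array([49. , 44.3]), np.float64(54.9)]
filter3_center wrist 0.77 [393. 103.] [array([650.1, 199.3]), array([44.8, 45.6]), np.float64(81.6)]
filter3_center scene 0.65 [302. 326.] [array([651.4, 199.9]), array([50.2, 46.6]), np.float64(80.0)]
filter3_center scene 0.23 [344. 208.] [array([441.3, -10.1]), array([72.5, 63.2]), np.float64(61.2)]
filter4_center scene 0.17 [343. 209.] [array([441.6, -10.3]), array([71.7, 67.7]), np.float64(62.8)]
```

View pics/w14z.png

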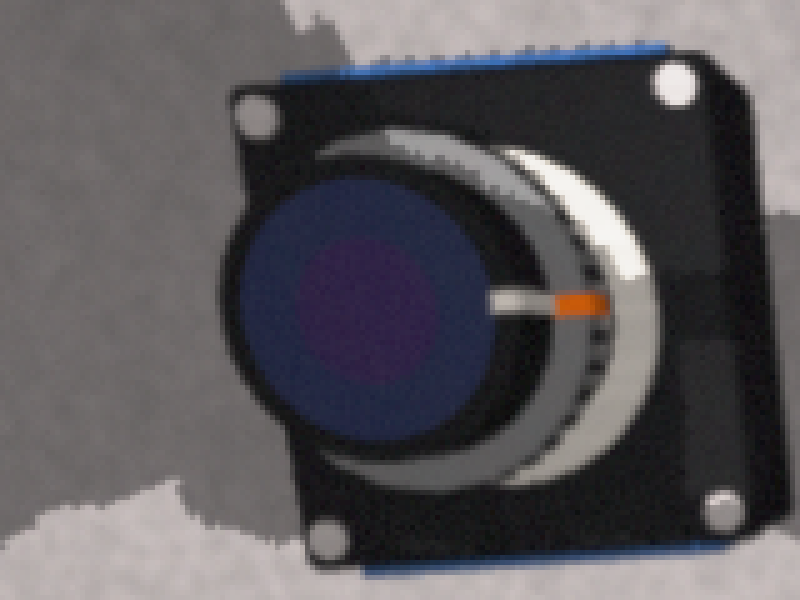

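Run:
```python
from h import *
plan([662,63.6,180],-74,7)
```

```text
[[[20.1,13.4,-0.4],[0,7.6,0]],[[19.9,13.3,2.3],[0,7.5,0]],[[19.5,13.4,4.8],[0,7.6,0]],[[18.7,13.3,7.4],[0,7.6,0]],[[17.5,13.4,9.8],[0,7.6,0]],[[16.1,13.3,12.1],[0,7.5,0]],[[14.4,13.4,14.0],[0,7.6,0]]]
```

Emit:
carry_out --targets '[[[20, 13, -0.5], [0, 7.5, 0]], [[20, 13, 2], [0, 7.5, 0]], [[19.5, 13, 5], [0, 7.5, 0]], [[18.5, 13, 7.5], [0, 7.5, 0]], [[17.5, 13, 10], [0, 7.5, 0]], [[16, 13, 12], [0, 7.5, 0]], [[14.5, 13, 14], [0, 7.5, 0]], [[0, 0, 0], [0, 0, 0]], [[0, 0, 0], [0, 0, 0]]]'

```text
time_s: 30.8
tool_pos: [0.6618, 0.064, 0.1819]
tool_rot: [-90.1, 0.0, -73.4]
force: [0.8, 0.6, 0.2]
grip_width: 0.0868
```

```bash
cat >> h.py <<'E'
def filt(l,name,others=('scene','side')):
    im,C=shot('wrist',name);T=toolT();print('tcp',np.round(T[:3,3]*1000,1),np.degrees(np.arctan2(T[1,0],T[0,0])))
    xs=env.outline_of('wrist',l);r=None
    for x in xs[:2]:
        m=x['mask'].astype(np.uint8);cs=max(cv2.findContours(m,0,1)[0],key=len)
        P=atz(C,cs[:,0].astype(float),.012)[:,:2]*1000
        q=cv2.minAreaRect(P.astype(np.float32));print(l,round(x['p'],2),np.round(x['xy']),[np.round(v,1) for v in q])
    if xs:
        for n in others:
            env.read_camera(n);ys=env.outline_of(n,l)
            if ys: print(n,np.round(tri([C,cam(n)],[xs[0]['xy'],ys[0]['xy']])[0]*1000,1),round(ys[0]['p'],2))
E
python3 - <<'E'
from h import *
filt('filter0_center','w15')
E
```

```text
tcp [661.9  64.5 182.7] -73.39815733709862
filter0_center 0.84 [327. 217.] [array([663.6,  62.2]), array([45.8, 43.9]), np.float64(17.6)]
scene [574.9 155.1 144.2] 0.72
side [663.5  59.6  -1.4] 0.6
```

View pics/w15.png

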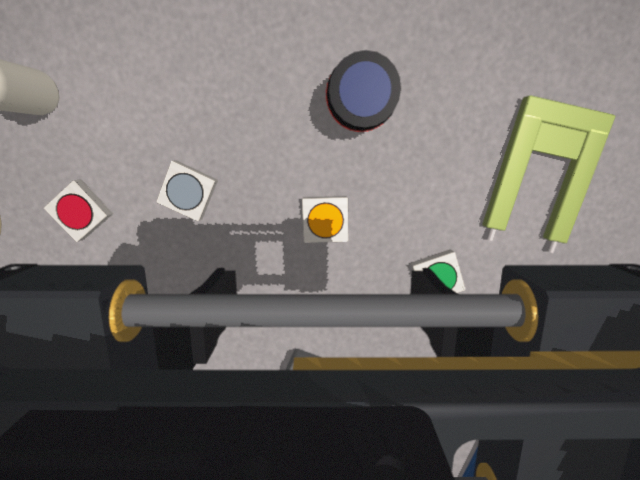

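Emit:
carry_out --targets '[[[2.5, 45, 1], [0, 0.5, 0]], [[0, 45, 0], [0, 0, 0]], [[0, 45, 0], [0, 0, 0]], [[0, 28, 0], [0, 0, 0]], [[0, 14, 0], [0, 0, 0]], [[0, 0, 0], [0, 0, 0]], [[0, 0, 0], [0, 0, 0]]]'

```text
time_s: 31.8
tool_pos: [0.6652, 0.062, 0.0072]
tool_rot: [-89.8, -0.0, -74.0]
force: [1.0, 0.3, 0.2]
grip_width: 0.0869
```

Emit:
carry_out --targets '[[[0, 0, 0], [0, 0, 0]], [[0, 0, 0], [0, 0, 0]], [[0, 0, 0], [0, 0, 0]], [[0, 0, 0], [0, 0, 0]], [[0, 0, 0], [0, 0, 0]], [[0, 0, 0], [0, 0, 0]], [[0, 0, 0], [0, 0, 0]]]' --jaw 0 --squeeze 15

```text
time_s: 32.5
tool_pos: [0.6638, 0.0619, 0.0055]
tool_rot: [-90.0, 0.0, -74.0]
force: [0.3, 0.8, 0.4]
grip_width: 0.044
```

Emit:
carry_out --targets '[[[0, -10, 0], [0, 0, 0]], [[0, -40, 0], [0, 0, 0]], [[0, -50, 0], [0, 0, 0]], [[0, 0, 0], [0, 0, 0]]]'

```text
time_s: 32.9
tool_pos: [0.6693, 0.0618, 0.1144]
tool_rot: [-89.2, -0.1, -74.1]
force: [0.7, -0.6, 1.0]
grip_width: 0.0441
```

Run:
```python
from h import *
plan([465,-293,120],-90,10)
shot('side','s16')
```

```text
[[[28.5,-0.6,-29.4],[0,1.6,0]],[[29.3,-0.5,-28.6],[0,1.6,0]],[[30.1,-0.6,-27.7],[0,1.6,0]],[[30.9,-0.5,-26.9],[0,1.6,0]],[[31.6,-0.6,-26.0],[0,1.6,0]],[[32.3,-0.6,-25.2],[0,1.6,0]],[[33.0,-0.5,-24.2],[0,1.6,0]],[[33.6,-0.6,-23.3],[0,1.6,0]],[[34.3,-0.6,-22.3],[0,1.6,0]],[[34.9,-0.5,-21.4],[0,1.5,0]]]
```

View pics/s16.png

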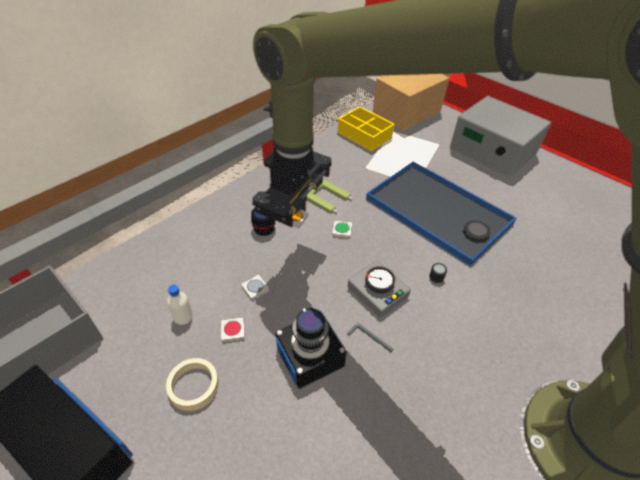

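Emit:
carry_out --targets '[[[28.5, -1, -29.5], [0, 1.6, 0]], [[29.5, -1, -28.5], [0, 1.6, 0]], [[30, 0, -27.5], [0, 1.6, 0]], [[31, 0, -27], [0, 1.6, 0]], [[31.5, 0, -26], [0, 1.6, 0]], [[32.5, 0, -25], [0, 1.6, 0]], [[33, 0, -24], [0, 1.6, 0]], [[33.5, 0, -23], [0, 1.6, 0]], [[34.5, 0, -22], [0, 1.6, 0]], [[35, 0, -21], [0, 1.6, 0]], [[0, 0, 0], [0, 0, 0]], [[0, 0, 0], [0, 0, 0]]]'

```text
time_s: 34.15
tool_pos: [0.4601, -0.2939, 0.1068]
tool_rot: [-90.1, 0.0, -90.2]
force: [0.1, 0.9, -0.9]
grip_width: 0.0442
```

Run:
```python
from h import *
for i in range(2): print(toolT()[:3,3]); env.read_camera('side')
im,C=shot('wrist','w17')
for X in ([353,-393],[353,-193]): print(proj(C,np.array([X+[22]])/1000))
```

```text
[ 0.46008754 -0.29391408  0.10684992]
[ 0.461106   -0.29254851  0.10682599]
[[446.77552786 372.1472806 ]]
[[202.04978786 371.60933893]]
```

View pics/w17.png

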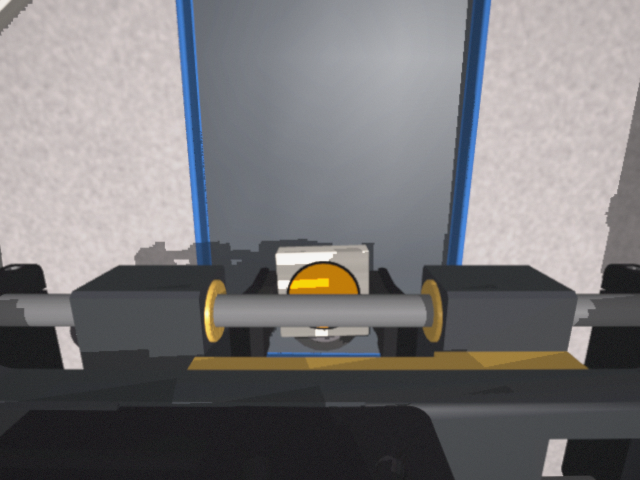

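Emit:
carry_out --targets '[[[0, 30, 6], [0, 0, 0]], [[0, 35, 0], [0, 0, 0]], [[0, 20, 0], [0, 0, 0]], [[0, 8, 0], [0, 0, 0]], [[0, 2, 0], [0, 0, 0]], [[0, 0, 0], [0, 0, 0]]]'

```text
time_s: 34.9
tool_pos: [0.4682, -0.2931, 0.013]
tool_rot: [-89.9, -0.0, -90.0]
force: [-0.7, 0.0, 0.5]
grip_width: 0.044
```

Emit:
carry_out --targets '[[[0, 1, 0], [0, 0, 0]], [[0, 0, 0], [0, 0, 0]]]'

```text
time_s: 35.1
tool_pos: [0.4682, -0.2936, 0.0124]
tool_rot: [-89.9, -0.0, -90.0]
force: [-0.6, -0.6, -0.2]
grip_width: 0.0438
```

Emit:
carry_out --targets '[[[0, 1, 0], [0, 0, 0]], [[0, 0, 0], [0, 0, 0]]]'

```text
time_s: 35.3
tool_pos: [0.4675, -0.2933, 0.0107]
tool_rot: [-90.0, 0.0, -90.0]
force: [-0.9, -0.3, -0.8]
grip_width: 0.0439
```

Emit:
carry_out --targets '[[[0, 0, 0], [0, 0, 0]], [[0, 0, 0], [0, 0, 0]], [[0, 0, 0], [0, 0, 0]], [[0, -10, 0], [0, 0, 0]], [[0, -40, 0], [0, 0, 0]], [[0, -50, 0], [0, 0, 0]], [[0, -50, 0], [0, 0, 0]], [[0, -20, 0], [0, 0, 0]], [[0, 0, 0], [0, 0, 0]]]' --jaw 0.8

```text
time_s: 36.2
tool_pos: [0.4695, -0.2949, 0.1852]
tool_rot: [-89.5, -0.1, -90.0]
force: [0.7, -0.6, -1.1]
grip_width: 0.0695
```

Run:
```python
from h import *
plan([637,-63,180],-54,9)
D=cam('scene');env.read_camera('scene')
for l in ["filter1_center","filter2_center","filter3_center"]:
    for x in env.outline_of('scene',l)[:1]: print(l,np.round(x['p'],2),np.round(atz(D,x['xy'],.006)*1000))
shot('side','s18')
```

```text
[[[-25.8,0.6,18.6],[0,-4.0,0]],[[-24.4,0.6,20.3],[0,-4.0,0]],[[-22.9,0.5,22.0],[0,-4.0,0]],[[-21.4,0.6,23.6],[0,-4.0,0]],[[-19.6,0.6,25.0],[0,-4.0,0]],[[-17.9,0.6,26.2],[0,-4.0,0]],[[-16.0,0.5,27.5],[0,-4.0,0]],[[-14.0,0.6,28.5],[0,-4.0,0]],[[-12.0,0.6,29.5],[0,-4.0,0]]]
filter1_center 0.98 [[632. -68.   6.]]
filter2_center 0.58 [[602. 300.   6.]]
filter3_center 0.92 [[652. 196.   6.]]
```

View pics/s18.png

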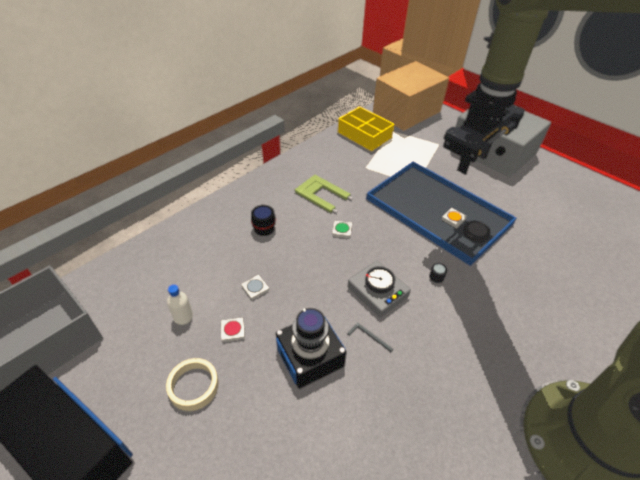

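Emit:
carry_out --targets '[[[-26, 0, 18.5], [0, -4, 0]], [[-24.5, 0, 20.5], [0, -4, 0]], [[-23, 0, 22], [0, -4, 0]], [[-21.5, 1, 23.5], [0, -4, 0]], [[-19.5, 1, 25], [0, -4, 0]], [[-18, 1, 26], [0, -4, 0]], [[-16, 1, 27.5], [0, -4, 0]], [[-14, 1, 28.5], [0, -4, 0]], [[-12, 1, 29.5], [0, -4, 0]], [[0, 0, 0], [0, 0, 0]], [[0, 0, 0], [0, 0, 0]]]'

```text
time_s: 37.55
tool_pos: [0.6352, -0.0589, 0.1736]
tool_rot: [-90.1, 0.0, -53.8]
force: [-0.0, -0.8, -0.5]
grip_width: 0.0696
```

Run:
```python
from h import *
filt('filter1_center','w19')
```

```text
tcp [634.7 -60.7 174. ] -53.94722403396421
filter1_center 0.69 [328. 222.] [array([639.5, -65.7]), array([45.7, 45.1]), np.float64(36.3)]
filter1_center 0.49 [ 10. 205.] [array([473.3, 177.2]), array([91.6, 43.4]), np.float64(23.2)]
scene [635.9 -64.    1.2] 0.81
side [637.4 -63.9   6.1] 0.81
```

View pics/w19.png

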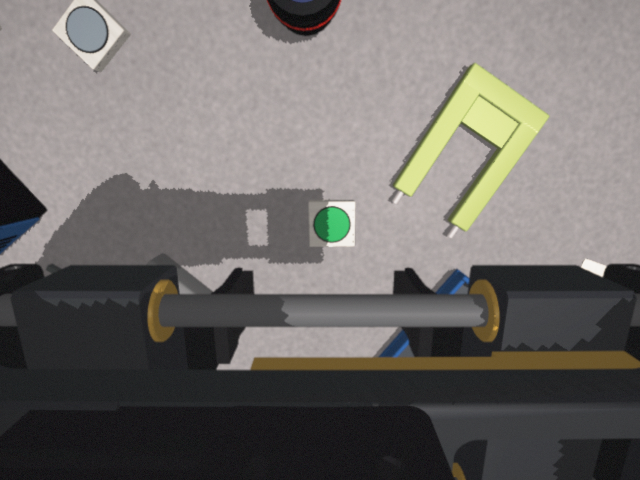

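Emit:
carry_out --targets '[[[7, 45, 0], [0, 0, 0]], [[0, 45, 0], [0, 0, 0]], [[0, 40, 0], [0, 0, 0]], [[0, 25, 0], [0, 0, 0]], [[0, 14, 0], [0, 0, 0]], [[0, 0, 0], [0, 0, 0]], [[0, 0, 0], [0, 0, 0]]]' --jaw 0.72

```text
time_s: 38.55
tool_pos: [0.6397, -0.0671, 0.0068]
tool_rot: [-89.9, -0.1, -54.0]
force: [-0.6, 0.1, 0.9]
grip_width: 0.0626
```

Emit:
carry_out --targets '[[[0, 0, 0], [0, 0, 0]], [[0, 0, 0], [0, 0, 0]], [[0, 0, 0], [0, 0, 0]], [[0, 0, 0], [0, 0, 0]], [[0, 0, 0], [0, 0, 0]]]' --jaw 0

```text
time_s: 39.05
tool_pos: [0.6394, -0.0665, 0.0065]
tool_rot: [-89.9, -0.0, -54.0]
force: [-0.9, 0.5, 5.0]
grip_width: 0.0436
```

Emit:
carry_out --targets '[[[0, -10, 0], [0, 0, 0]], [[0, -40, 0], [0, 0, 0]], [[0, -50, 0], [0, 0, 0]], [[0, 0, 0], [0, 0, 0]], [[0, 0, 0], [0, 0, 0]]]'

```text
time_s: 39.55
tool_pos: [0.6397, -0.0668, 0.1073]
tool_rot: [-89.8, -0.1, -54.0]
force: [-0.1, 0.3, -1.0]
grip_width: 0.0439
```

Run:
```python
from h import *
plan([522,-293,105],-90,7)
```

```text
[[[16.3,0.3,-32.6],[0,5.1,0]],[[19.1,0.4,-31.0],[0,5.2,0]],[[21.8,0.3,-29.1],[0,5.1,0]],[[24.4,0.3,-27.1],[0,5.2,0]],[[26.7,0.4,-24.8],[0,5.1,0]],[[28.8,0.3,-22.3],[0,5.1,0]],[[30.7,0.3,-19.6],[0,5.2,0]]]
```

Emit:
carry_out --targets '[[[16.5, 0, -32.5], [0, 5.1, 0]], [[19, 0, -31], [0, 5.1, 0]], [[22, 0, -29], [0, 5.1, 0]], [[24.5, 0, -27], [0, 5.2, 0]], [[26.5, 0, -25], [0, 5.2, 0]], [[29, 0, -22], [0, 5.2, 0]], [[30.5, 0, -19.5], [0, 5.2, 0]], [[0, 0, 0], [0, 0, 0]], [[0, 0, 0], [0, 0, 0]], [[0, 0, 0], [0, 0, 0]]]'

```text
time_s: 40.55
tool_pos: [0.5219, -0.2912, 0.1042]
tool_rot: [-90.1, 0.1, -90.0]
force: [-0.7, -0.6, -0.2]
grip_width: 0.0436
```

Run:
```python
from h import *
for i in range(3): print(toolT()[:3,3]); env.read_camera('side')
im,C=shot('wrist','w20')
x=env.outline_of('wrist','filter0_center');print([(q['p'],np.round(q['xy']),q['mask'].sum(),np.round(atz(C,q['xy'],.017)*1000)) for q in x[:2]])
```

```text
[ 0.52187323 -0.29124083  0.1042353 ]
[ 0.52223126 -0.29102722  0.10447192]
[ 0.5223882  -0.29111251  0.10469682]
[(0.53, array([305., 333.]), np.int64(18), array([[ 448., -277.,   17.]]))]
```

Emit:
carry_out --targets '[[[0, 30, 2], [0, 0, 0]], [[0, 35, 0], [0, 0, 0]], [[0, 20, 0], [0, 0, 0]], [[0, 7, 0], [0, 0, 0]], [[0, 2, 0], [0, 0, 0]], [[0, 0, 0], [0, 0, 0]], [[0, 0, 0], [0, 0, 0]]]'

```text
time_s: 41.5
tool_pos: [0.5247, -0.2933, 0.0124]
tool_rot: [-89.9, -0.0, -90.1]
force: [-0.3, -0.6, -0.6]
grip_width: 0.0436
```

Emit:
carry_out --targets '[[[0, 1, 0], [0, 0, 0]], [[0, 0, 0], [0, 0, 0]]]'

```text
time_s: 41.7
tool_pos: [0.5245, -0.2932, 0.0112]
tool_rot: [-89.9, -0.0, -90.1]
force: [0.7, 0.4, 1.1]
grip_width: 0.0438
```

Release and go on to the grey-blue filter.

Emit:
carry_out --targets '[[[0, 0, 0], [0, 0, 0]], [[0, 0, 0], [0, 0, 0]], [[0, 0, 0], [0, 0, 0]], [[0, -10, 0], [0, 0, 0]], [[0, -40, 0], [0, 0, 0]], [[0, -50, 0], [0, 0, 0]], [[0, -50, 0], [0, 0, 0]], [[0, -20, 0], [0, 0, 0]], [[0, 0, 0], [0, 0, 0]]]' --jaw 0.8

```text
time_s: 42.6
tool_pos: [0.5259, -0.2946, 0.1855]
tool_rot: [-89.5, -0.1, -90.2]
force: [-0.6, 0.4, 0.1]
grip_width: 0.0697
```

Run:
```python
from h import *
plan([650,198,180],-9,12)
D=cam('scene');env.read_camera('scene')
for l in ["filter2_center","filter3_center"]:
    for x in env.outline_of('scene',l)[:1]: print(l,np.round(x['p'],2),np.round(atz(D,x['xy'],.006)*1000))
im,_=shot('side','s21');cv2.imwrite('pics/s21z.png',cv2.resize(im[150:270,360:520,::-1],(800,600)))
```

```text
[[[-41.1,0.5,10.2],[0,-6.8,0]],[[-39.5,0.4,15.1],[0,-6.7,0]],[[-37.6,0.5,19.5],[0,-6.8,0]],[[-35.0,0.4,23.8],[0,-6.8,0]],[[-31.9,0.5,27.9],[0,-6.7,0]],[[-28.4,0.4,31.3],[0,-6.8,0]],[[-24.5,0.5,34.5],[0,-6.7,0]],[[-20.4,0.4,37.1],[0,-6.8,0]],[[-15.8,0.5,39.3],[0,-6.8,0]],[[-11.0,0.5,40.9],[0,-6.7,0]],[[-6.2,0.4,41.9],[0,-6.8,0]],[[-1.2,0.5,42.3],[0,-6.8,0]]]
filter2_center 0.85 [[597. 294.   6.]]
filter3_center 0.71 [[650. 198.   6.]]
```

View pics/s21z.png

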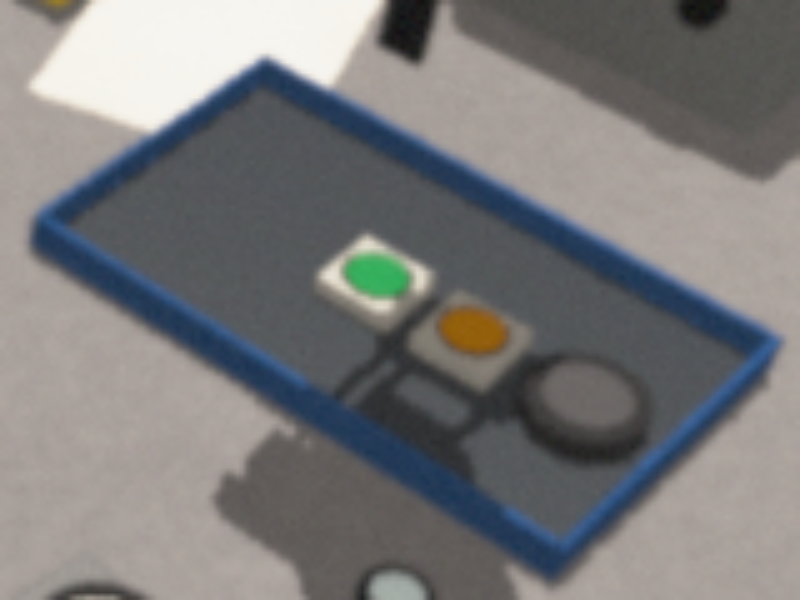

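Cap, amber and green lie side by side, flat, with gaps, at zoom (587,405), (472,335), (377,280).

Emit:
carry_out --targets '[[[-41, 0, 10], [0, -6.8, 0]], [[-39.5, 0, 15], [0, -6.8, 0]], [[-37.5, 0, 19.5], [0, -6.8, 0]], [[-35, 0, 24], [0, -6.8, 0]], [[-32, 0, 28], [0, -6.8, 0]], [[-28.5, 0, 31.5], [0, -6.8, 0]], [[-24.5, 1, 34.5], [0, -6.8, 0]], [[-20.5, 1, 37], [0, -6.8, 0]], [[-16, 1, 39], [0, -6.8, 0]], [[-11, 1, 41], [0, -6.8, 0]], [[-6, 1, 42], [0, -6.8, 0]], [[-1, 1, 42], [0, -6.8, 0]]]'

```text
time_s: 44.0
tool_pos: [0.6451, 0.2015, 0.1722]
tool_rot: [-90.1, 0.2, -8.2]
force: [0.8, -0.2, 0.1]
grip_width: 0.0695
```

Emit:
carry_out --targets '[[[0, 0, 0], [0, 0, 0]], [[0, 0, 0], [0, 0, 0]]]'

```text
time_s: 44.2
tool_pos: [0.6447, 0.201, 0.1719]
tool_rot: [-90.1, 0.2, -8.4]
force: [-0.0, -1.4, -0.9]
grip_width: 0.0696
```

Run:
```python
from h import *
filt('filter3_center','w22')
```

```text
tcp [645.2 198.9 172.5] -8.577231147744317
filter3_center 0.86 [332. 222.] [array([652.2, 199.8]), array([45.2, 43.1]), np.float64(80.8)]
side [502.2 179.4 356. ] 0.75
```

View pics/w22.png

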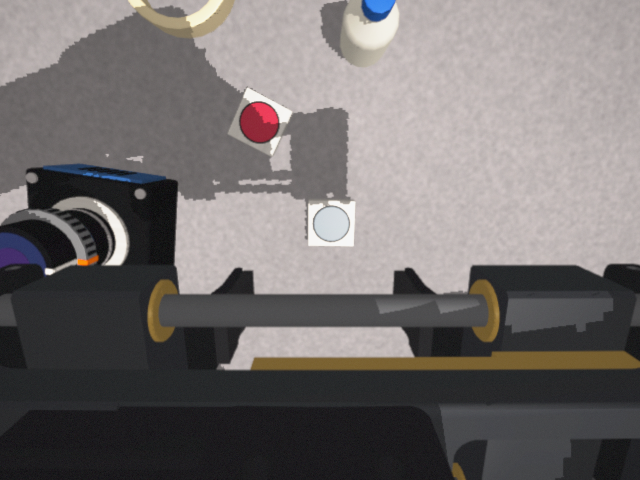

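Emit:
carry_out --targets '[[[7, 45, 0.5], [0, 0.5, 0]], [[0, 45, 0], [0, 0, 0]], [[0, 40, 0], [0, 0, 0]], [[0, 25, 0], [0, 0, 0]], [[0, 12, 0], [0, 0, 0]], [[0, 0, 0], [0, 0, 0]], [[0, 0, 0], [0, 0, 0]]]'

```text
time_s: 45.2
tool_pos: [0.6542, 0.1995, 0.0091]
tool_rot: [-89.9, -0.1, -9.1]
force: [0.7, -0.4, 0.2]
grip_width: 0.0697
```

Emit:
carry_out --targets '[[[0, 0, 0], [0, 0, 0]], [[0, 0, 0], [0, 0, 0]], [[0, 0, 0], [0, 0, 0]], [[0, 0, 0], [0, 0, 0]], [[0, 0, 0], [0, 0, 0]]]' --jaw 0

```text
time_s: 45.7
tool_pos: [0.6531, 0.1997, 0.0081]
tool_rot: [-90.0, -0.0, -9.0]
force: [-0.7, 0.2, 3.6]
grip_width: 0.0439
```

Emit:
carry_out --targets '[[[0, -10, 0], [0, 0, 0]], [[0, -40, 0], [0, 0, 0]], [[0, -50, 0], [0, 0, 0]], [[0, -50, 0], [0, 0, 0]], [[0, 0, 0], [0, 0, 0]], [[0, 0, 0], [0, 0, 0]]]'

```text
time_s: 46.3
tool_pos: [0.6541, 0.1996, 0.1601]
tool_rot: [-89.9, -0.2, -9.0]
force: [-0.3, -0.0, -1.5]
grip_width: 0.0435
```

Run:
```python
from h import *
plan([580,-292,155],-90,12)
```

```text
[[[0.3,0.4,-41.4],[0,6.7,0]],[[5.2,0.5,-41.1],[0,6.8,0]],[[10.0,0.4,-40.2],[0,6.7,0]],[[14.6,0.4,-38.8],[0,6.8,0]],[[19.1,0.4,-36.8],[0,6.7,0]],[[23.3,0.5,-34.2],[0,6.8,0]],[[27.2,0.4,-31.3],[0,6.7,0]],[[30.6,0.4,-27.9],[0,6.8,0]],[[33.7,0.4,-24.1],[0,6.7,0]],[[36.3,0.5,-20.0],[0,6.8,0]],[[38.4,0.4,-15.5],[0,6.7,0]],[[40.0,0.4,-11.0],[0,6.8,0]]]
```

Emit:
carry_out --targets '[[[0.5, 0, -41.5], [0, 6.7, 0]], [[5, 0, -41], [0, 6.7, 0]], [[10, 0, -40], [0, 6.7, 0]], [[14.5, 0, -39], [0, 6.7, 0]], [[19, 0, -37], [0, 6.7, 0]], [[23.5, 0, -34], [0, 6.8, 0]], [[27, 0, -31.5], [0, 6.8, 0]], [[30.5, 0, -28], [0, 6.8, 0]], [[33.5, 0, -24], [0, 6.8, 0]], [[36.5, 0, -20], [0, 6.8, 0]], [[38.5, 0, -15.5], [0, 6.8, 0]], [[40, 0, -11], [0, 6.8, 0]]]'

```text
time_s: 47.5
tool_pos: [0.5778, -0.2933, 0.1557]
tool_rot: [-90.2, 0.1, -90.4]
force: [-0.0, 0.1, -1.4]
grip_width: 0.0438
```

Emit:
carry_out --targets '[[[0, 20, 0], [0, 0, 0]], [[0, 30, 0], [0, 0, 0]], [[0, 0, 0], [0, 0, 0]], [[0, 0, 0], [0, 0, 0]]]'

```text
time_s: 47.9
tool_pos: [0.5783, -0.2916, 0.1062]
tool_rot: [-90.2, 0.1, -90.1]
force: [-0.6, -0.3, -0.5]
grip_width: 0.0434
```

Run:
```python
from h import *
for i in range(3): print(toolT()[:3,3]); env.read_camera('side')
im,C=shot('wrist','w23')
```

```text
[ 0.57832046 -0.29159503  0.10615571]
[ 0.5792931  -0.29204828  0.1075488 ]
[ 0.57985391 -0.29233678  0.10840501]
```

View pics/w23.png

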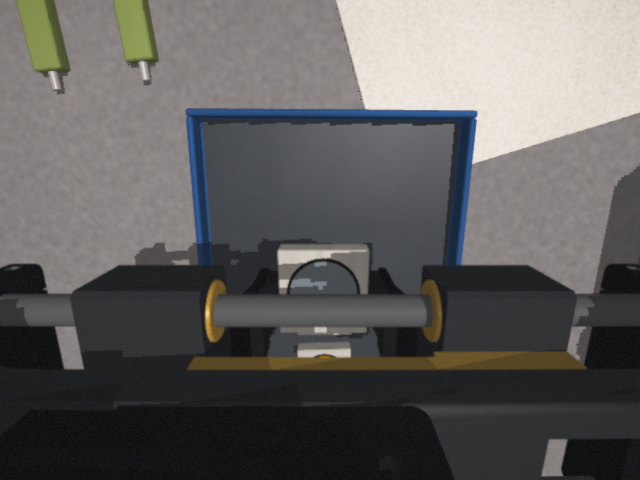

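Emit:
carry_out --targets '[[[0, 30, 2], [0, 0, 0]], [[0, 35, 0], [0, 0, 0]], [[0, 20, 0], [0, 0, 0]], [[0, 7, 0], [0, 0, 0]], [[0, 2, 0], [0, 0, 0]], [[0, 1, 0], [0, 0, 0]], [[0, 0, 0], [0, 0, 0]], [[0, 0, 0], [0, 0, 0]]]'

```text
time_s: 48.9
tool_pos: [0.5821, -0.2927, 0.0138]
tool_rot: [-89.9, -0.0, -90.1]
force: [-1.2, -0.1, 0.7]
grip_width: 0.0436
```

Emit:
carry_out --targets '[[[0, 0, 0], [0, 0, 0]], [[0, 0, 0], [0, 0, 0]], [[0, 0, 0], [0, 0, 0]], [[0, -10, 0], [0, 0, 0]], [[0, -40, 0], [0, 0, 0]], [[0, -50, 0], [0, 0, 0]], [[0, -50, 0], [0, 0, 0]], [[0, -20, 0], [0, 0, 0]], [[0, 0, 0], [0, 0, 0]]]' --jaw 0.8

```text
time_s: 49.8
tool_pos: [0.5833, -0.294, 0.1879]
tool_rot: [-89.5, -0.2, -90.1]
force: [-0.6, -0.1, -0.3]
grip_width: 0.0693
```

Run:
```python
from h import *
plan([600,297,180],-34,14)
im,_=shot('side','s24');cv2.imwrite('pics/s24z.png',cv2.resize(im[150:270,360:520,::-1],(800,600)))
```

```text
[[[-42.2,0.6,1.1],[0,-4.0,0]],[[-42.1,0.5,4.0],[0,-4.0,0]],[[-41.6,0.6,7.0],[0,-4.0,0]],[[-41.1,0.6,9.8],[0,-4.0,0]],[[-40.3,0.5,12.7],[0,-4.1,0]],[[-39.3,0.6,15.5],[0,-4.0,0]],[[-38.1,0.6,18.2],[0,-4.0,0]],[[-36.7,0.5,20.9],[0,-4.0,0]],[[-35.2,0.6,23.3],[0,-4.0,0]],[[-33.5,0.6,25.7],[0,-4.0,0]],[[-31.5,0.5,28.1],[0,-4.0,0]],[[-29.6,0.6,30.1],[0,-4.0,0]],[[-27.4,0.6,32.2],[0,-4.0,0]],[[-25.1,0.5,34.0],[0,-4.0,0]]]
```

View pics/s24z.png

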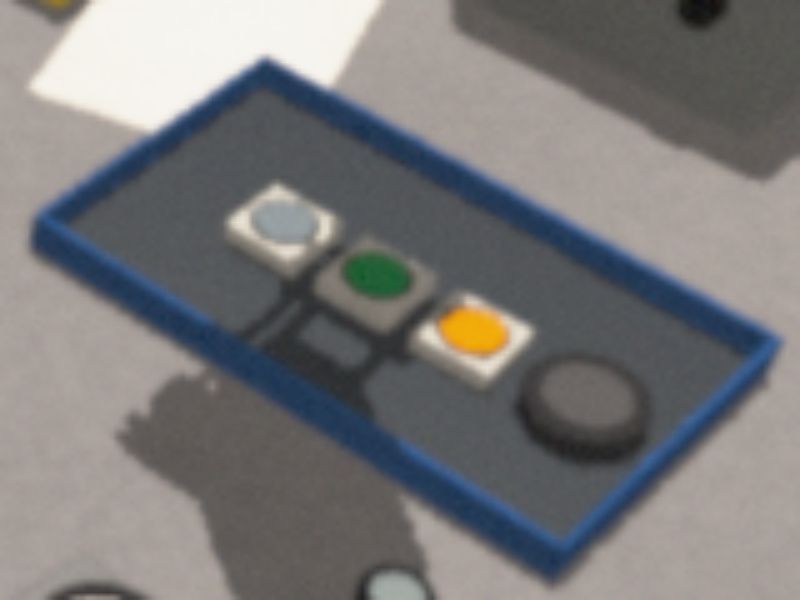

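Grey-blue sits flat at zoom (285,228). Now the red one.

Emit:
carry_out --targets '[[[-42, 0, 1], [0, -4, 0]], [[-42, 0, 4], [0, -4, 0]], [[-41.5, 0, 7], [0, -4, 0]], [[-41, 0, 10], [0, -4, 0]], [[-40.5, 0, 12.5], [0, -4, 0]], [[-39.5, 0, 15.5], [0, -4, 0]], [[-38, 0, 18], [0, -4, 0]]]'

```text
time_s: 50.55
tool_pos: [0.5879, 0.0048, 0.1809]
tool_rot: [-90.1, 0.1, -61.9]
force: [1.2, -0.6, 0.1]
grip_width: 0.0697
```

Emit:
carry_out --targets '[[[-36.5, 0, 21], [0, -4, 0]], [[-35, 0, 23.5], [0, -4, 0]], [[-33.5, 0, 25.5], [0, -4, 0]], [[-31.5, 0, 28], [0, -4, 0]], [[-29.5, 1, 30], [0, -4, 0]], [[-27.5, 2, 32], [0, -4, 0]], [[-25, 2, 34], [0, -4, 0]], [[0, 0, 0], [0, 0, 0]], [[0, 0, 0], [0, 0, 0]]]'

```text
time_s: 51.45
tool_pos: [0.5966, 0.2987, 0.1751]
tool_rot: [-90.2, 0.1, -34.0]
force: [0.6, -1.1, -1.2]
grip_width: 0.0695
```

Run:
```python
from h import *
filt('filter2_center','w25')
```

```text
tcp [597.5 296.7 175.8] -34.1491211340862
filter2_center 0.69 [330. 218.] [array([602. , 299.1]), array([45.2, 43.8]), np.float64(54.8)]
scene [601.4 300.4  12. ] 0.75
side [566.1 259.4 337.3] 0.75
```

View pics/w25.png

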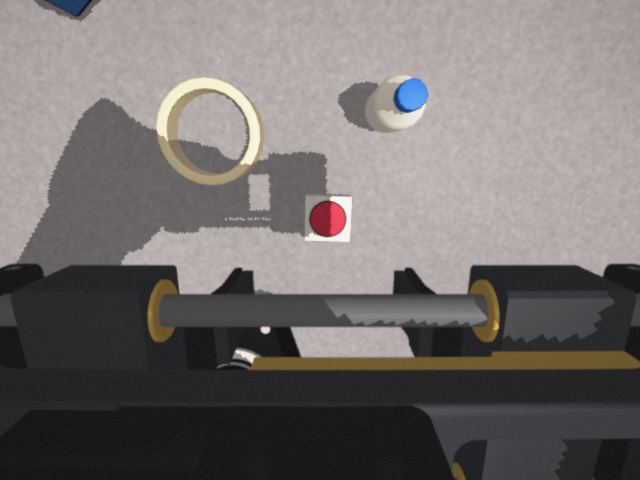

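Emit:
carry_out --targets '[[[3, 45, 4], [0, 0, 0]], [[0, 45, 0], [0, 0, 0]], [[0, 40, 0], [0, 0, 0]], [[0, 26, 0], [0, 0, 0]], [[0, 13, 0], [0, 0, 0]], [[0, 0, 0], [0, 0, 0]], [[0, 0, 0], [0, 0, 0]]]'

```text
time_s: 52.45
tool_pos: [0.6041, 0.2996, 0.01]
tool_rot: [-89.9, -0.1, -34.2]
force: [-0.5, -0.5, -0.0]
grip_width: 0.0695
```

Emit:
carry_out --targets '[[[0, 0, 0], [0, 0, 0]], [[0, 0, 0], [0, 0, 0]], [[0, 0, 0], [0, 0, 0]], [[0, 0, 0], [0, 0, 0]], [[0, 0, 0], [0, 0, 0]]]' --jaw 0

```text
time_s: 52.95
tool_pos: [0.6031, 0.2996, 0.0091]
tool_rot: [-90.0, -0.0, -34.1]
force: [-0.5, -0.2, 2.8]
grip_width: 0.0436
```

Emit:
carry_out --targets '[[[0, -10, 0], [0, 0, 0]], [[0, -40, 0], [0, 0, 0]], [[0, -50, 0], [0, 0, 0]], [[0, -50, 0], [0, 0, 0]], [[0, 0, 0], [0, 0, 0]], [[0, 0, 0], [0, 0, 0]]]'

```text
time_s: 53.55
tool_pos: [0.6038, 0.2998, 0.1609]
tool_rot: [-89.8, -0.1, -34.1]
force: [0.1, -0.6, -1.3]
grip_width: 0.0437
```

Run:
```python
from h import *
plan([636,-292,155],-90,14)
```

```text
[[[25.6,0.4,-33.7],[0,4.0,0]],[[27.9,0.4,-31.8],[0,4.0,0]],[[30.1,0.5,-29.8],[0,4.0,0]],[[32.1,0.4,-27.7],[0,4.0,0]],[[33.9,0.4,-25.3],[0,4.0,0]],[[35.6,0.4,-22.9],[0,3.9,0]],[[37.0,0.4,-20.4],[0,4.0,0]],[[38.5,0.4,-17.8],[0,4.0,0]],[[39.5,0.5,-15.1],[0,4.0,0]],[[40.5,0.4,-12.3],[0,4.0,0]],[[41.3,0.4,-9.4],[0,4.0,0]],[[41.8,0.4,-6.5],[0,4.0,0]],[[42.2,0.4,-3.6],[0,4.0,0]],[[42.3,0.5,-0.6],[0,4.0,0]]]
```

Emit:
carry_out --targets '[[[25.5, 0, -33.5], [0, 4, 0]], [[28, 0, -32], [0, 4, 0]], [[30, 0, -30], [0, 4, 0]], [[32, 0, -27.5], [0, 4, 0]], [[34, 0, -25.5], [0, 4, 0]], [[35.5, 0, -23], [0, 4, 0]], [[37, 0, -20.5], [0, 4, 0]]]'

```text
time_s: 54.25
tool_pos: [0.6169, 0.0018, 0.1564]
tool_rot: [-90.2, 0.1, -62.3]
force: [0.5, 0.3, 0.3]
grip_width: 0.044
```

Emit:
carry_out --targets '[[[38.5, 0, -18], [0, 4, 0]], [[39.5, 0, -15], [0, 4, 0]], [[40.5, 0, -12.5], [0, 4, 0]], [[41.5, 0, -9.5], [0, 4, 0]], [[42, 0, -6.5], [0, 4, 0]], [[42, 0, -3.5], [0, 4, 0]], [[42.5, 0, -0.5], [0, 4, 0]], [[0, 20, 0], [0, 0, 0]], [[0, 30, 0], [0, 0, 0]], [[0, 0, 0], [0, 0, 0]], [[0, 0, 0], [0, 0, 0]]]'

```text
time_s: 55.35
tool_pos: [0.6329, -0.2921, 0.1067]
tool_rot: [-90.2, 0.1, -90.1]
force: [0.0, -0.3, 0.3]
grip_width: 0.0436
```

Run:
```python
from h import *
for i in range(3): print(toolT()[:3,3]); env.read_camera('side')
im,C=shot('wrist','w26')
```

```text
[ 0.63291234 -0.29212748  0.10670494]
[ 0.63394023 -0.29262934  0.10836799]
[ 0.63451394 -0.29290179  0.10936841]
```

View pics/w26.png

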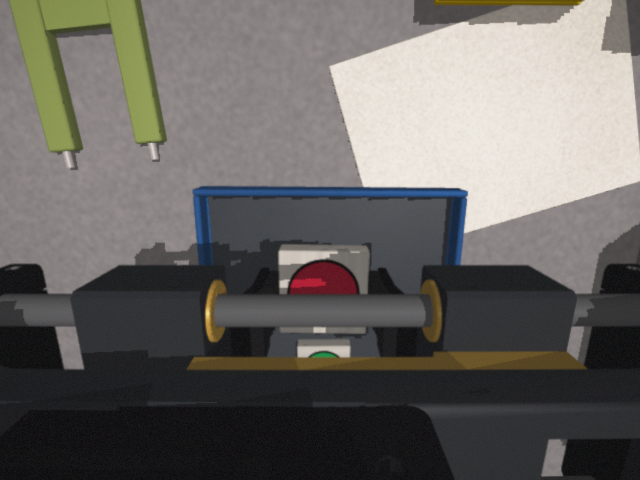

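Emit:
carry_out --targets '[[[0, 30, 2.5], [0, 0, 0]], [[0, 35, 0], [0, 0, 0]], [[0, 20, 0], [0, 0, 0]], [[0, 7, 0], [0, 0, 0]], [[0, 2, 0], [0, 0, 0]], [[0, 1, 0], [0, 0, 0]], [[0, 0, 0], [0, 0, 0]], [[0, 0, 0], [0, 0, 0]]]'

```text
time_s: 56.35
tool_pos: [0.6373, -0.2934, 0.0149]
tool_rot: [-89.9, -0.0, -90.1]
force: [-1.0, -0.2, -0.3]
grip_width: 0.0435
```

Emit:
carry_out --targets '[[[0, 0, 0], [0, 0, 0]], [[0, 0, 0], [0, 0, 0]], [[0, 0, 0], [0, 0, 0]], [[0, -10, 0], [0, 0, 0]], [[0, -40, 0], [0, 0, 0]], [[0, -50, 0], [0, 0, 0]], [[0, -50, 0], [0, 0, 0]], [[0, -50, 0], [0, 0, 0]], [[0, -50, 0], [0, 0, 0]]]' --jaw 0.8

```text
time_s: 57.25
tool_pos: [0.6361, -0.2931, 0.2667]
tool_rot: [-89.9, -0.0, -90.1]
force: [0.7, -0.6, 0.0]
grip_width: 0.0697
```

Run:
```python
from h import *
im,_=shot('side','s27');cv2.imwrite('pics/s27z.png',cv2.resize(im[150:270,360:520,::-1],(800,600)))
shot('scene','c27')
plan([500,15,250],-22,13)
```

```text
[[[-23.9,1.8,-10.8],[0,-5.2,0]],[[-24.7,1.8,-8.5],[0,-5.3,0]],[[-25.4,1.9,-6.2],[0,-5.2,0]],[[-25.9,1.8,-3.9],[0,-5.3,0]],[[-26.2,1.8,-1.5],[0,-5.2,0]],[[-26.1,1.8,0.8],[0,-5.2,0]],[[-26.0,1.8,3.3],[0,-5.3,0]],[[-25.6,1.9,5.6],[0,-5.2,0]],[[-24.9,1.8,8.0],[0,-5.3,0]],[[-24.1,1.8,10.2],[0,-5.2,0]],[[-23.1,1.8,12.3],[0,-5.3,0]],[[-21.9,1.8,14.4],[0,-5.2,0]],[[-20.4,1.9,16.4],[0,-5.2,0]]]
```

View pics/s27z.png

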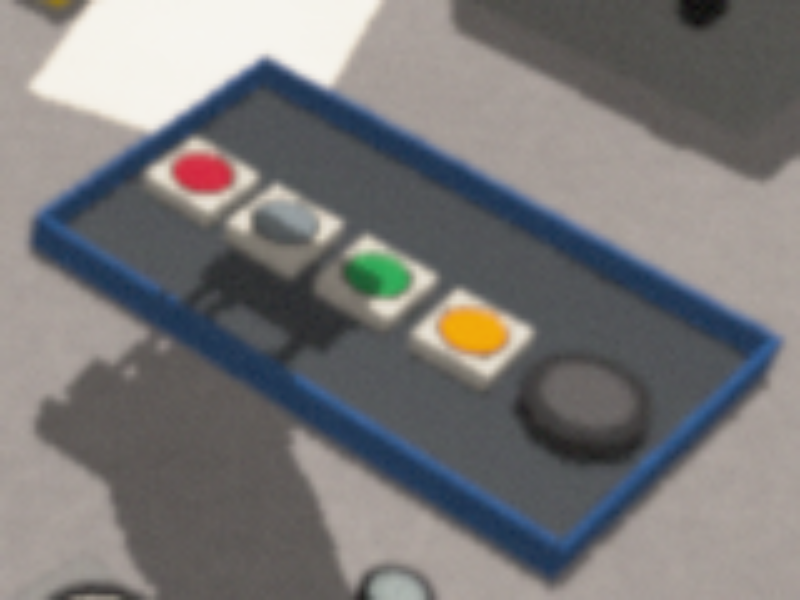

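View pics/c27.png

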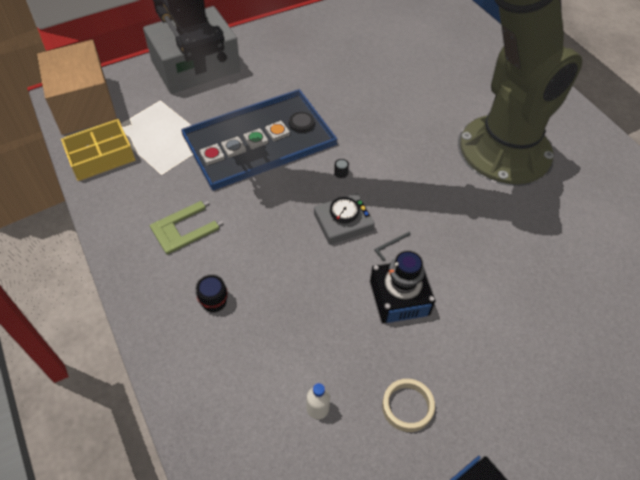

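Emit:
carry_out --targets '[[[-24, 0, -11], [0, -5.2, 0]], [[-24.5, 0, -8.5], [0, -5.2, 0]], [[-25.5, 0, -6], [0, -5.2, 0]], [[-26, 0, -4], [0, -5.2, 0]], [[-26, 0, -1.5], [0, -5.2, 0]], [[-26, 0, 1], [0, -5.2, 0]], [[-26, 0, 3.5], [0, -5.2, 0]], [[-25.5, 0, 5.5], [0, -5.2, 0]], [[-25, 0, 8], [0, -5.2, 0]], [[-24, 0, 10], [0, -5.2, 0]], [[-23, 0, 12.5], [0, -5.2, 0]], [[-22, 0, 14.5], [0, -5.2, 0]]]'

```text
time_s: 58.55
tool_pos: [0.5089, -0.0054, 0.2641]
tool_rot: [-89.9, -0.1, -27.6]
force: [0.7, 0.6, -0.7]
grip_width: 0.0698
```

Emit:
carry_out --targets '[[[-20, 0, 16], [0, -5.2, 0]], [[0, 30, 20], [0, 0, 0]], [[0, 30, 20], [0, 0, 0]], [[0, 0, 0], [0, 0, 0]], [[0, 0, 0], [0, 0, 0]]]'

```text
time_s: 59.05
tool_pos: [0.5142, 0.054, 0.2037]
tool_rot: [-90.1, 0.0, -22.5]
force: [-0.3, 0.2, 0.0]
grip_width: 0.0698
```

Run:
```python
from h import *
bez('w28')
print(toolT()[:3,3])
im=cv2.imread('pics/w28.png');C=cam('wrist')
p=proj(C,[[.451,.229,.11]])[0];print(p);u,v=int(max(p[0],80)),int(max(p[1],60))
cv2.imwrite('pics/w28z.png',cv2.resize(im[v-60:v+60,u-80:u+80],(800,600),interpolation=3))
```

```text
axis [0.46033999 0.01723426] 0.68
red 940 28.483513230597637
red 379 28.418737925215524
tip 306 20.107782351342177
[0.51529101 0.05324226 0.20509674]
[134.07645512  42.42849087]
```

View pics/w28d.png

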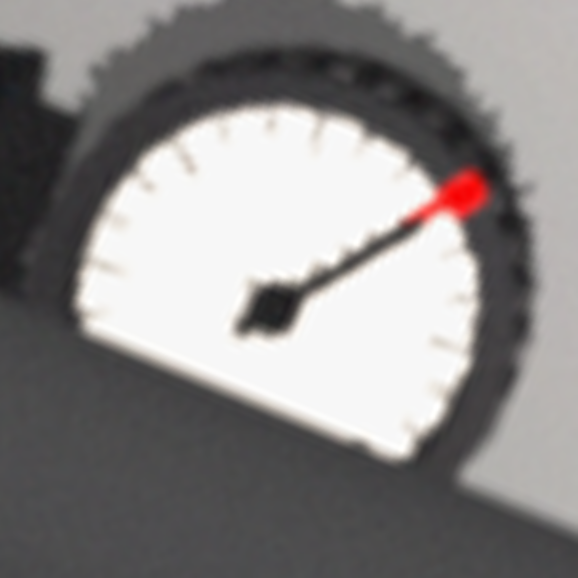

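View pics/w28z.png

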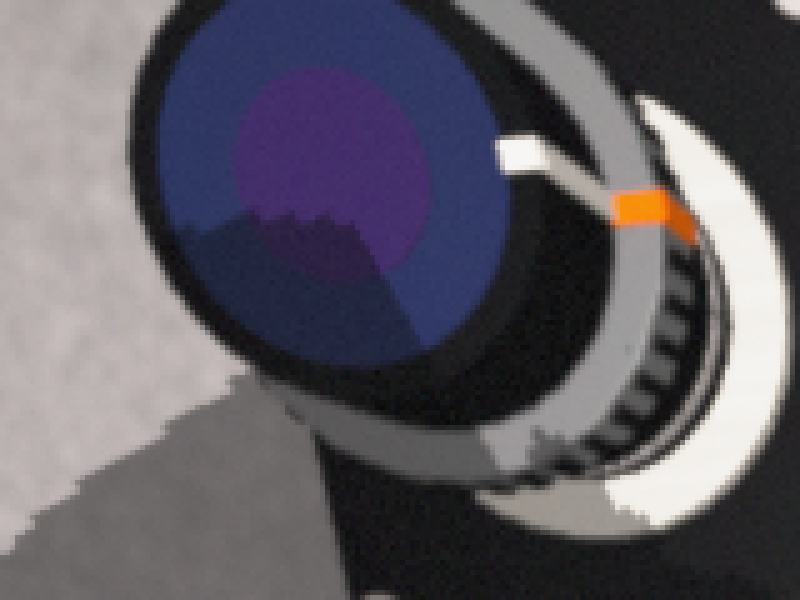

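Run:
```python
from h import *
print(env.sign_off(), env.get_obs()['time_s'])
```

```text
the job is handed in; nothing more can be done
the job is handed in; nothing more can be done
```

The whole job was done in the order asked and handed in after about 59 s of robot time; the hand-in gives no verdict.

**What I did**
- **Bezel:** with the cap still on the lens, I turned the bezel about 80° until its red mark met the needle.
- **Cap:** I lifted it straight up and laid it in the blue tray, open side down.
- **Aperture ring:** the first turn of 60° left the orange mark about 7° short. I gripped the ring again and turned it another 6.6°.
- **Filters:** amber, green, grey-blue and dark red are in the tray. There was no violet filter on the bench. The amber one was knocked aside partway through, so I measured its place again before picking it up.

**Last checks**
- **Zero mark:** in the last close-up the mark is at about 30.5° and the needle at about 30.2°. My automatic needle reading gave 20° for that picture because the gripper hid part of the dial, so I measured by hand from the needle's hub and tip.
- **Aperture:** the orange mark meets the white index line to within about 1°.
- **Tray:** the cap and the four filters lie flat in one row with gaps between them.
- **Bench and rings:** the other things look unmoved in the scene picture. The fingers closed only on the aperture ring (63–64 mm opening), and wrist force readings stayed below about 10 N.
- **Not confirmed:** I felt no clear contact when setting down the filters, so each may have dropped up to about a millimetre. Some measurements of filter positions from two cameras were plainly wrong; I ignored them and used the wrist camera.

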